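# Stow the strainer and snap the drive cap on the juicer

## Robot

A 6-joint arm with a two-finger parallel gripper is mounted at the origin on the work surface. World frame = base frame: x ahead of the robot, y to its left, z up, the work surface at z = 0. Lengths are in m, angles in degrees, forces in N, time in s.
With the tool pointing down it reaches from about 0.325 to 0.85 m from the base axis. Payload 15.5 kg.
Tool frame: the origin (TCP) lies midway between the tips of the shut fingers; the grasp point (between the pads) lies 19 mm behind it; z points along the fingers, y is the direction in which the jaws open and shut (so a half turn about z gives the same grasp; the last joint's range is limited). The gripper opens to 91 mm and grips with 3 to 60 N. Pads are 32 mm wide; open, the fingers measure 118 mm over their backs; the gripper's body (76 mm by 178 mm) begins 60 mm behind the grasp point.
Start: joints at [-81.847, 28.281, 77.091, -0, 74.628, -5.472], TCP at [0.147, -0.607, 0.175] pointing down, gripper open.
Joint ranges: [-166.48, 166.48], [-47.26, 123.95], [12.59, 153.08], [-70.14, 250.14], [6.76, 159.57], [-176.63, 176.63]. Speed limits (degrees/s): [108.29, 108.29, 147.25, 172.46, 172.46, 172.46].

## Interface

Orientations are given as [roll, pitch, yaw] about the fixed x, y, z axes, in that order (R = Rz(yaw) Ry(pitch) Rx(roll)).
In Python, from workcell import r gives the robot as it stands.
- The arm moves only by the tool carry_out, never from a script. Its argument "targets" is text: rows parted by semicolons, each of 7 numbers parted by spaces: the turn, a rotation vector about the tool's x, y, z in units of 6 degrees (1.0 is 6 degrees), then the shift along the tool's x, y, z in units of 25 mm (1.0 is 25 mm), then the opening in per cent of the stroke, from 0 (shut) to 100 (fully open). A call has 1 to 12 rows; each row shifts and turns the pose as measured when the row begins, along the tool's axes as they then stand; what a row does not reach is not made up. A row lasts 1/12 s, in which the tool goes at most 41.7 mm and 7.16 degrees, less where a joint would pass 70% of its speed; a pose out of reach is approached as far as the arm can. A call is refused whole if a number of a shift passes 1 or a number of a turn 1, either way. A call with a gripper value outside its range is refused whole. The fingers move at their own pace and stop on an object; "grip_force" is the grip in N (left out, the last holds). Time passes only in rows, so rows that do not move let the fingers close. It gives the time, the measured TCP pose, the force and the opening at its end, in the units of the state.
- r.get_obs(): the state, without advancing time (a new reading comes with each control period).
- r.snapshot(name): name is "side" or "top"; returns the picture (480x640x3 uint8, red, green, blue); there is no depth.
- r.get_calibration(name): a dict with "intrinsics" (3x3 intrinsics, pixels), "k1" (the pictures are not rectified: a ray, as slopes to the right and down, at radius r is drawn at 1 + k1 r^2 times it, then the intrinsics apply), "T" (4x4, takes a point from camera to world coordinates). Camera axes: x right, y up, looking along -z (the intrinsics and any distortion apply to the point x, -y, -z); pixel columns grow to the right and rows downward; lengths in m; the calibration is good to about 2 mm. A picture is of the moment at which its call begins. get_calibration takes no time and is no camera call.
- r.close_job(): hands the job in, once; it reports no verdict.
Trained networks look in the newest picture that a camera, given by its name, has taken for a name from the list of things; names that differ only in an ending like _2 or _b are one class to them, and where a whole thing is asked for, a point or a joint stands for the part that bears it (a point fixed in the world has none). Each returns a list of dicts, best first, with "conf" (0 to 1); they miss things now and then, are a little off and sometimes report something else, mostly with a low value. They report only what shows in the picture. A call takes as long as a camera call.
- r.spot_in(camera, target): "extent" ([centre column, centre row, width, height] in pixels, round what is visible of it).
The state is a dict: "time_s": time; "joints": joint angles; "dq": joint speeds; "effort": joint torques, N m; "tool_pos": TCP position; "ee_rot": TCP orientation; "ft_force": force on the tool from outside, world axes, zero at the start; "ft_torque": the same for the moment, N m; "grip_width": opening from 0.0 (shut) to 1.0 (fully open).
Only numpy, scipy, OpenCV 4.12 (cv2) and the standard library are available. Lean on these libraries where they do the work, as an engineer would, in place of code of your own. Each camera call takes 0.05 s, during which the arm holds its last target.

## Task

Close up the juicer: stand the steel strainer upright in its open parts drawer, let go of it and slide the drawer fully shut. Then take the orange snap cap and press it straight down onto the drive stud on the juicer's deck until it clicks, and keep pressing past the click so that the rubber seal under it stays squeezed: finish while the gripper is still holding the cap pressed down. Leave the funnel, bottle, spatula and mug where they are.

Things in the scene. Friction and masses are not known exactly. Their poses are not given: they have to be found in the camera images.
- strainer_center (a point): centre of the loose strainer, half-way up: a steel disc 56 mm across and 26 mm high with an upright black grip peg 20 mm across and 24 mm high on its middle, 50 mm high in all (bottom 25 mm below this point, peg from 1 to 25 mm above it); stands upright on the counter; z axis up; about 0.12 kg
- cap_center (a point): centre of the loose orange snap cap, half-way up: an inverted cup 44 mm across and 32 mm high, open below, with a round grip knob 26 mm across and 20 mm high on its top, 52 mm high in all (open rim 26 mm below this point, knob from 6 to 26 mm above it); a snap bead 26 mm in inner diameter runs round its inside at the rim; stands upright, knob up; z axis up; about 0.04 kg
- drawer_spot (a point): point on the drawer's inner floor, mid-width, 50 mm behind the outside of its front panel; moves with the drawer; x axis into the juicer (closing direction), z up. The tray is 138 x 162 mm inside; front panel 172 mm wide, 8 mm thick, top edge 62 mm above this floor; side walls 30 mm above it; roof of the opening 66 mm above it
- drawer_front (a point): middle of the top edge of the drawer's front panel, on its outer face (no protruding handle; the face below can be pushed); axes as drawer_spot
- drawer (a joint): how far the drawer stands open, m: 0 = fully shut (front flush with the housing), at most 0.115; slides with about 1.5 N of friction and stays where it is left
- stud_top (a point): centre of the tip of the drive stud, an upright steel pin on the juicer's deck, 28 mm tall, 22 mm across, tapering to 12 mm over the top 8 mm. Four sprung brass balls stick out of it, centres 12.5 mm below this point. The cap goes over it rim down, any yaw: the rim meets the balls 9 mm below this point, is pushed through with about 8 N, clicks at 15.5 mm (force drops) and meets the seal at 22 mm
- seal (a joint): how far the sprung black rubber seal ring round the foot of the stud is squeezed down, m: 0 = free, 0.004 = fully squeezed; stiffness 2.5 N per mm, springs back when the push ends
- funnel_center (a point): centre of the loose small steel funnel standing mouth down, 72 mm across and 65 mm high; a bystander
- bottle: loose green glass bottle with a steel cap, 66 mm across and 190 mm high, origin under its centre; a bystander
- mug: loose blue mug standing upside down, 80 mm across, 90 mm high, handle on its +y side reaching 71 mm out, origin under its centre; a bystander
- spatula: loose wooden spatula 260 mm long, lying along its x axis; a bystander
- juicer: fixed aluminium juicer, origin under the centre of its housing, 240 x 240 mm and 90 mm high to its flat deck; x axis to its back, y to its left. The drawer is in its front; the stud stands 55 mm in front and 40 mm right of the centre; a press column 106 mm across rises 126 mm above the deck, its axis 62 mm behind and 55 mm left of the centre

How it is judged (in metres and radians):
On the way, in this order (a step that is already met when the one before it is completed fails the run):
1. the strainer stands upright on the floor of the open drawer (value of joint drawer above 0.05 m and x of strainer_center in the frame of drawer_spot between -0.03 and 0.08 m and y of strainer_center in the frame of drawer_spot between -0.06 and 0.06 m and z of strainer_center in the frame of drawer_spot below 0.03 m and angle between strainer_center's own z axis and vertical below 0.2 rad), for 0.2 s.
2. the drawer is fully shut with the strainer standing in it, let go, before the cap is on (value of joint drawer below 0.005 m and x of strainer_center in the frame of drawer_spot between -0.03 and 0.08 m and z of strainer_center in the frame of drawer_spot below 0.03 m and angle between strainer_center's own z axis and vertical below 0.2 rad and z of cap_center in the frame of stud_top below -0.03 m and contact force between the fingers and strainer below 0.5 N), for 0.2 s.
3. the cap is past the click on the stud (horizontal distance between cap_center and stud_top below 0.005 m and angle between cap_center's own z axis and vertical below 0.15 rad and z of cap_center in the frame of stud_top between -0.005 and 0.0085 m), for 0.1 s.
At the end, for the whole second after the job is handed in: drawer shut (within 6 mm) with the strainer let go and upright on its floor; cap upright and centred (within 5 mm) on the stud, clicked past the balls, fingers still on it and pressing so that the seal stays squeezed by more than 1.5 mm (about 4 N) through the last second (value of joint drawer below 0.006 m and x of strainer_center in the frame of drawer_spot between -0.03 and 0.08 m and y of strainer_center in the frame of drawer_spot between -0.06 and 0.06 m and z of strainer_center in the frame of drawer_spot below 0.03 m and angle between strainer_center's own z axis and vertical below 0.2 rad and horizontal distance between cap_center and stud_top below 0.005 m and angle between cap_center's own z axis and vertical below 0.15 rad and z of cap_center in the frame of stud_top below 0.004 m and value of joint seal above 0.0015 m and contact force between the fingers and cap above 2 N and contact force between the fingers and strainer below 0.5 N); the arm keeps its last pose, push and grip.
It fails at once if the funnel is moved more than 3 cm (distance of funnel_center from where it was at the start of the episode above 0.03 m).
It fails at once if the bottle is moved more than 3 cm (distance of bottle from where it was at the start of the episode above 0.03 m).
It fails at once if the mug is moved more than 3 cm (distance of mug from where it was at the start of the episode above 0.03 m).
It fails at once if the spatula is moved more than 3 cm (distance of spatula from where it was at the start of the episode above 0.03 m).
It also fails if it takes over 69 s, if anything falls off the work surface, if the arm or the gripper's body presses on something with over 40 N, if the wrist force passes 120 N, or if a joint passes its speed limit or range.

## Working session

There is one attempt and no reset: what is moved stays moved. The work goes in short steps, Python scripts to look and compute and a tool call to move; the robot and the scene stay as the last step left them, time stands still between calls to the robot, and variables do not carry over. Pictures are saved under pics/ and viewed, and the job is handed in when it is done.

Besides the shell and the picture viewer there is one more tool, called in YAML: its name, and indented under it one key for each argument. carry_out: Moves the arm, as the interface text tells. Its arguments: {"type":"object","properties":{"targets":{"type":"string"},"grip_force":{"type":"number"}},"required":["targets"]}

```bash
mkdir -p pics; ls
python3 - <<'E'
from workcell import r
import cv2
print(r.get_obs())
for n in("side","top"):
    im=r.snapshot(n); cv2.imwrite(f"pics/{n}0.png",im[:,:,::-1]); print(n,r.get_calibration(n))
    for t in("strainer_center","cap_center","drawer_front","stud_top","funnel_center","bottle","mug","spatula","juicer","seal"):
        try: print(t,[(d["extent"],round(d["conf"],2)) for d in r.spot_in(n,t)][:3])
        except Exception as e: print(t,e)
E
```

```text
pics
{'time_s': 0.0, 'joints': array([-8.18476564e+01,  2.83158301e+01,  7.71282119e+01,  6.20871312e-04,
        7.46269612e+01, -5.47232981e+00]), 'dq': array([ 0.08150999, -0.04941971,  0.01160034, -0.01164212,  0.05326896,
        0.05884422]), 'effort': array([ 1.86963654e-03, -8.78830218e+01, -3.81871426e+01,  7.05935550e-02,
        5.31812687e-02, -1.41859673e-04]), 'tool_pos': array([ 0.14716504, -0.6069842 ,  0.17452163]), 'ee_rot': array([-1.79929377e+02, -7.36694754e-03,  1.36245039e+01]), 'ft_force': array([-0.17960058, -0.22141546, -0.20130226]), 'ft_torque': array([0.0118374 , 0.00793776, 0.02990226]), 'grip_width': 0.9993079254026415}
side {'intrinsics': array([[486.11429577,   0.        , 314.31219425],
       [  0.        , 486.11429577, 234.06590849],
       [  0.        ,   0.        ,   1.        ]]), 'k1': -0.025560414358279795, 'T': array([[ 9.61727334e-01,  1.58106461e-01, -2.23792050e-01,
         2.93169455e-01],
       [-2.74008208e-01,  5.54356247e-01, -7.85880814e-01,
        -1.03721113e+00],
       [-1.92313416e-04,  8.17123919e-01,  5.76462023e-01,
   
[... 871 characters left out ...]
0.36310078],
       [-0.99980787,  0.01889625, -0.00521059, -0.01001725],
       [-0.00132971,  0.19982962,  0.97982976,  1.2297781 ],
       [ 0.        ,  0.        ,  0.        ,  1.        ]])}
strainer_center [([202.6, 291.6, 27.7, 21.5], 0.73)]
cap_center [([460.0, 229.7, 19.2, 17.2], 0.72)]
drawer_front [([311.5, 204.4, 19.2, 17.3], 0.72)]
stud_top [([289.8, 198.4, 111.9, 164.7], 0.82), ([294.9, 254.9, 79.4, 50.2], 0.25)]
funnel_center [([445.9, 303.0, 32.5, 28.0], 0.81)]
bottle [([157.8, 195.8, 43.5, 44.8], 0.78)]
mug [([116.7, 263.1, 52.0, 39.1], 0.72)]
spatula [([521.1, 245.8, 29.0, 97.4], 0.61)]
juicer [([291.3, 196.1, 111.4, 162.9], 0.95)]
seal [([312.8, 202.6, 18.2, 17.3], 0.7)]
```

View pics/side0.png

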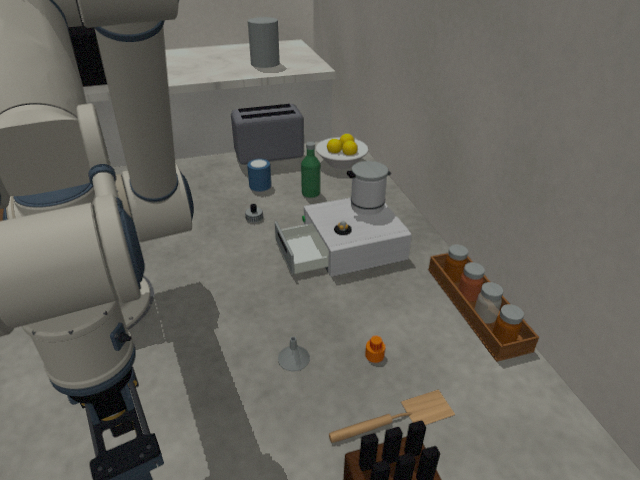

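View pics/top0.png

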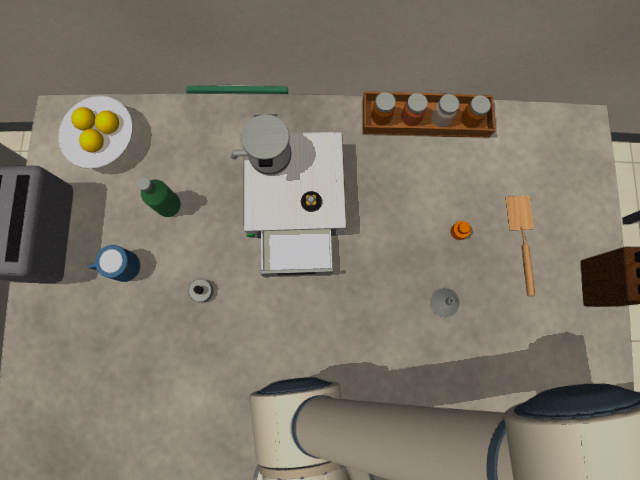

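```bash
cat > h.py <<'E'
from workcell import r
import numpy as np, cv2
from scipy.optimize import least_squares
C={n:r.get_calibration(n) for n in("side","top")}
def proj(n,P):
    c=C[n];P=np.atleast_2d(P);T=np.linalg.inv(c["T"]);q=P@T[:3,:3].T+T[:3,3]
    return cv2.projectPoints((q*[1,-1,-1]).reshape(-1,1,3),np.zeros(3),np.zeros(3),c["intrinsics"],np.array([c["k1"],0,0,0,0]))[0].reshape(-1,2)
def ray(n,uv):
    c=C[n];x=cv2.undistortPoints(np.array([[uv]],float),c["intrinsics"],np.array([c["k1"],0,0,0,0])).ravel()
    return c["T"][:3,3],c["T"][:3,:3]@[x[0],-x[1],-1]
def at_z(n,uv,z):
    o,d=ray(n,uv);return o+d*(z-o[2])/d[2]
def tri(us,ut):
    f=lambda p:np.r_[proj("side",p)[0]-us,proj("top",p)[0]-ut]
    s=least_squares(f,[.5,0,.05]);return s.x,s.fun
def crop(n,name,box,k):
    im=r.snapshot(n)[:,:,::-1];x,y,w,h=box
    cv2.imwrite(name,cv2.resize(im[y:y+h,x:x+w],None,fx=k,fy=k,interpolation=cv2.INTER_CUBIC))
E
python3 - <<'E'
from h import *
np.set_printoptions(precision=4,suppress=True)
for nm,s,t in (("strainer",[252.1,215.1],[202.6,291.6]),("cap",[372.8,350.1],[460,229.7]),("seal",[340.9,232],[312.8,202.6]),("funnel",[292.2,355],[445.9,303]),("bottle",[311.5,169.9],[157.8,195.8]),("mug",[259.6,175.4],[116.7,263.1])):
    print(nm,*tri(np.array(s),np.array(t)))
crop("top","pics/t1.png",(180,110,200,190),4)
crop("side","pics/s1.png",(235,150,190,140),4)
crop("side","pics/s2.png",(260,320,150,110),5)
E
```

```text
strainer [0.4618 0.2811 0.0111] [ 0.4424 -0.0704 -0.0397  0.3399]
cap [ 0.627  -0.3559  0.0154] [ 0.907  -0.2549 -0.185   1.0294]
seal [0.672  0.0138 0.0845] [ 0.7424 -0.2104 -0.1142  0.6463]
funnel [ 0.4464 -0.3164  0.0114] [-0.1095  0.0199  0.0138 -0.1204]
bottle [0.6854 0.3876 0.0869] [-1.0067  0.2639  0.119  -0.7272]
mug [0.5255 0.4955 0.0344] [-0.3019  0.0541  0.0276 -0.2104]
```

View pics/t1.png

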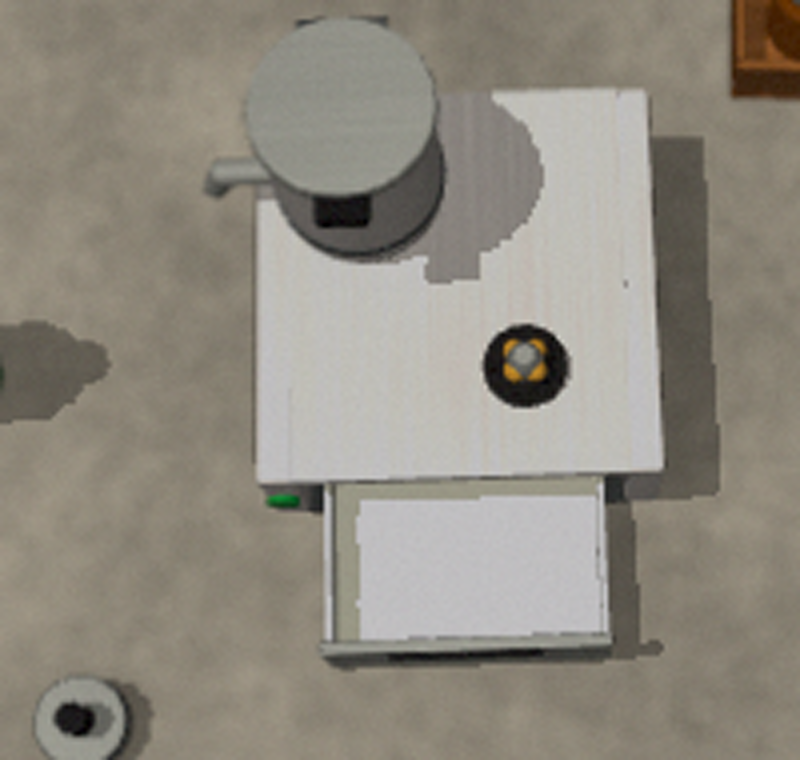

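View pics/s1.png

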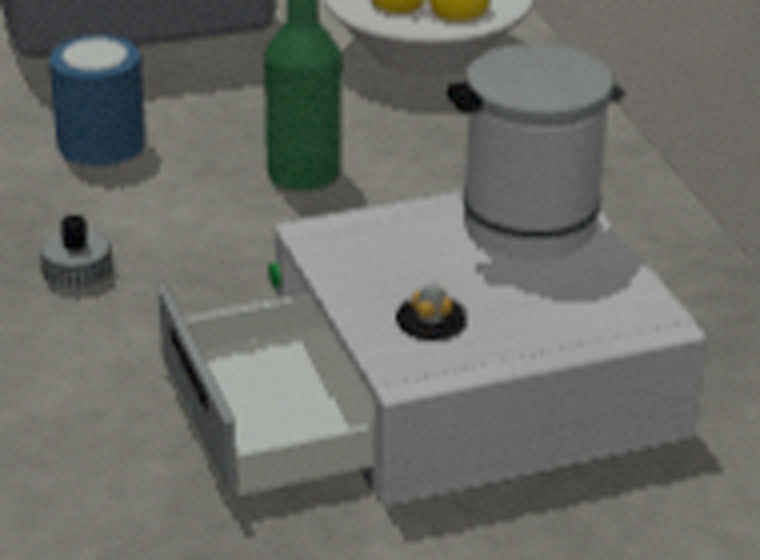

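View pics/s2.png

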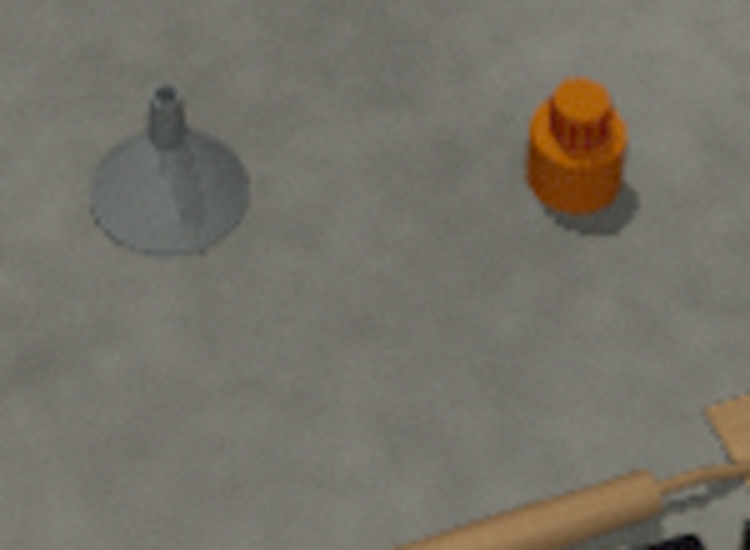

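```bash
cat > fit.py <<'E'
from h import *
np.set_printoptions(precision=4,suppress=True)
t=lambda x,y:np.array([(x+.5)/4-.5+180,(y+.5)/4-.5+110])
s=lambda x,y:np.array([(x+.5)/4-.5+235,(y+.5)/4-.5+150])
A=.12
obs=[("top",t(663,468),(-A,-A,.09)),("top",t(258,484),(-A,A,.09)),("top",t(646,90),(A,-A,.09)),
("side",s(380,398),(-A,-A,.09)),("side",s(277,229),(-A,A,.09)),("side",s(702,335),(A,-A,.09)),
("top",t(524,355),(-.055,-.04,.118)),("side",s(434,289),(-.055,-.04,.118)),
("top",t(321,648),"L"),("top",t(610,641),"R"),("side",s(163,287),"L"),("side",s(233,420),"R")]
def res(p):
    x,y,a,o,z=p;R=np.array([[np.cos(a),-np.sin(a),0],[np.sin(a),np.cos(a),0],[0,0,1]]);o_=[]
    for n,uv,P in obs:
        if isinstance(P,str): P=(-A-o,.086 if P=="L" else -.086,z)
        o_.append(proj(n,R@np.array(P)+[x,y,0])[0]-uv)
    return np.ravel(o_)
f=least_squares(res,[.7,.05,0,.1,.075]);print("juicer x y yaw open ztop",f.x,np.degrees(f.x[2]));print(f.fun.reshape(-1,2))
x,y,a,o,z=f.x;R=np.array([[np.cos(a),-np.sin(a)],[np.sin(a),np.cos(a)]])
print("stud",R@[-.055,-.04]+[x,y],"front mid",R@[-A-o,0]+[x,y],"spot",R@[-A-o+.05,0]+[x,y])
print("stud tri",*tri(s(434,289),t(524,355)))
E
python3 fit.py
python3 - <<'E'
from h import *
np.set_printoptions(precision=4,suppress=True)
t=lambda x,y:np.array([(x+.5)/4-.5+180,(y+.5)/4-.5+110])
s=lambda x,y:np.array([(x+.5)/4-.5+235,(y+.5)/4-.5+150])
s2=lambda x,y:np.array([(x+.5)/5-.5+260,(y+.5)/5-.5+320])
print("peg",at_z("top",t(74,716),.05),at_z("side",s(74,219),.05))
print("disc top",at_z("top",t(80,716),.026))
print("capknob",at_z("side",s2(581,98),.052))
crop("top","pics/t2.png",(420,190,130,130),6)
E
```

```text
juicer x y yaw open ztop [0.7273 0.0606 0.0518 0.0953 0.0723] 2.969567378002422
[[ 0.5296  0.6986]
 [-0.5172 -0.0314]
 [ 0.4637 -0.4128]
 [ 0.6589  0.996 ]
 [-1.34   -2.1673]
 [ 1.4152 -0.2025]
 [ 0.1314  0.0304]
 [-0.7058 -0.9479]
 [-0.558  -0.1489]
 [ 0.6149 -0.7121]
 [-0.1665 -0.1999]
 [-0.7701  0.5042]]
stud [0.6744 0.0178] front mid [0.5123 0.0495] spot [0.5622 0.0521]
stud tri [0.6761 0.0182 0.1141] [-0.2309  0.0668  0.0356 -0.1983]
peg [0.4662 0.283  0.05  ] [0.4667 0.282  0.05  ]
disc top [0.4684 0.2853 0.026 ]
capknob [ 0.6284 -0.3579  0.052 ]
```

View pics/t2.png

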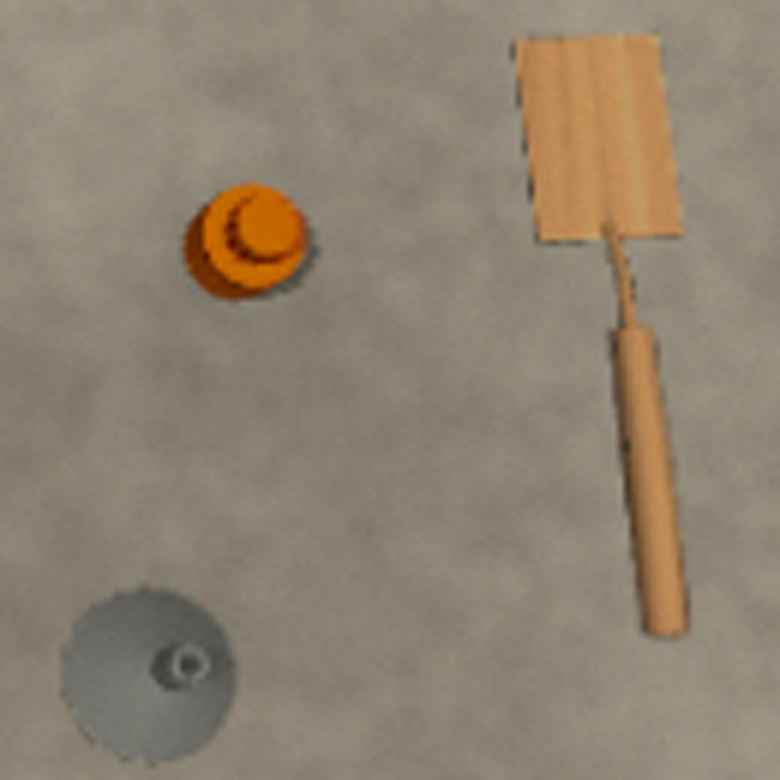

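carry_out:
  targets: "0 0 0.9 1 -1 0 100;0 0 0.9 1 -1 0 100;0 0 0 1 -1 0 100;0 0 0 1 -1 0 100;0 0 0 1 -1 0 100;0 0 0 1 -1 0 100;0 0 0 1 -1 0 100;0 0 0 1 -1 0 100;0 0 0 1 -1 0 100;0 0 0 1 -1 0 100;0 0 0 1 -1 0 100;0 0 0 1 -1 0 100"
  grip_force: 20

```text
time_s: 2.3
tool_pos: [0.4333, -0.2811, 0.1747]
ee_rot: [179.7, -0.1, 1.7]
ft_force: [0.3, -0.8, 0.2]
grip_width: 1.001
```

```bash
cat >> h.py <<'E'
from scipy.spatial.transform import Rotation as Ro
def go(p,yaw=2.97):
    o=r.get_obs();R=Ro.from_euler("xyz",o["ee_rot"],degrees=True);G=Ro.from_euler("xyz",[180,0,yaw],degrees=True)
    np.set_printoptions(precision=3,suppress=True)
    print("t",round(o["time_s"],2),"pos",o["tool_pos"],"rot",o["ee_rot"],"F",o["ft_force"],"w",round(o["grip_width"],3),"j",o["joints"])
    d=(np.array(p)-o["tool_pos"])
    print("turn units",(R.inv()*G).as_rotvec(degrees=True)/6,"shift now-axes",R.inv().apply(d)/.025,"shift goal-axes",G.inv().apply(d)/.025)
E
python3 -c "
from h import *
go([.4665,.2825,.1])
t2=lambda x,y:np.array([(x+.5)/6-.5+420,(y+.5)/6-.5+190])
print(at_z('top',t2(272,223),.052),at_z('top',t2(254,238),.032))"
```

```text
t 2.3 pos [ 0.433 -0.281  0.175] rot [179.689  -0.065   1.747] F [ 0.27  -0.758  0.241] w 1.001 j [-39.457  19.481  92.481  -0.207  67.785  48.874]
turn units [ 0.052 -0.01  -0.204] shift now-axes [  2.013 -22.509   2.867] shift goal-axes [  2.496 -22.445   2.987]
[ 0.629 -0.358  0.052] [ 0.627 -0.357  0.032]
```

carry_out:
  targets: "0 0 -0.2 0.1 -1 0 100;0 0 0 0.1 -1 0 100;0 0 0 0.1 -1 0 100;0 0 0 0.1 -1 0 100;0 0 0 0.1 -1 0 100;0 0 0 0.1 -1 0 100;0 0 0 0.1 -1 0 100;0 0 0 0.1 -1 0 100;0 0 0 0.1 -1 0 100;0 0 0 0.1 -1 0 100;0 0 0 0.1 -1 0 100;0 0 0 0.1 -1 0 100"

```text
time_s: 3.3
tool_pos: [0.4522, 0.0354, 0.1742]
ee_rot: [179.6, -0.4, 3.2]
ft_force: [1.1, -0.4, 0.3]
grip_width: 1.0
```

```bash
python3 -c "
from h import *
go([.4665,.2825,.1])"
```

```text
t 3.3 pos [0.452 0.035 0.174] rot [179.561  -0.418   3.167] F [ 1.058 -0.362  0.302] w 1.0 j [ -2.727  14.369 100.591  -0.435  64.58   84.293]
turn units [ 0.073 -0.07   0.033] shift now-axes [ 1.096 -9.858  2.9  ] shift goal-axes [ 1.083 -9.84   2.968]
```

carry_out:
  targets: "0.07 -0.07 0 0.1 -1 0 100;0 0 0 0.1 -1 0 100;0 0 0 0.1 -1 0 100;0 0 0 0.1 -1 0.2 100;0 0 0 0.1 -1 0.4 100;0 0 0 0.1 -1 0.4 100;0 0 0 0.1 -1 0.5 100;0 0 0 0.1 -1 0.5 100;0 0 0 0.1 -0.8 0.5 100;0 0 0 0.1 -0.4 0.4 100;0 0 0 0 0 0 100"

```text
time_s: 4.22
tool_pos: [0.4656, 0.2835, 0.1006]
ee_rot: [-179.9, -0.4, 3.4]
ft_force: [-0.3, -0.2, -1.3]
grip_width: 1.003
```

```bash
python3 -c "
from h import *
go([.4665,.2825,.028])"
```

```text
t 4.22 pos [0.466 0.284 0.101] rot [-179.903   -0.409    3.397] F [-0.252 -0.234 -1.269] w 1.003 j [ 25.107  26.744  93.926  -0.072  58.914 111.747]
turn units [-0.016 -0.068  0.071] shift now-axes [0.013 0.048 2.905] shift goal-axes [0.035 0.043 2.905]
```

carry_out:
  targets: "0 -0.07 0.07 0.02 0.04 0.8 80;0 0 0 0 0 0.8 60;0 0 0 0 0 0.7 50;0 0 0 0 0 0.4 40;0 0 0 0 0 0.1 40"

```text
time_s: 4.63
tool_pos: [0.4683, 0.2805, 0.0305]
ee_rot: [-179.9, -0.2, 3.0]
ft_force: [-0.8, 0.1, 0.1]
grip_width: 0.668
```

```bash
python3 -c "
from h import *
go([.4665,.2825,.03])
crop('side','pics/s3.png',(180,140,160,120),5)
crop('top','pics/t3.png',(140,240,130,100),6)"
```

```text
t 4.63 pos [0.468 0.28  0.031] rot [-179.876   -0.157    2.997] F [-0.828  0.055  0.147] w 0.668 j [ 24.612  32.657  97.254   0.075  49.897 111.567]
turn units [-0.021 -0.026  0.004] shift now-axes [-0.067 -0.084  0.021] shift goal-axes [-0.067 -0.084  0.021]
```

View pics/s3.png

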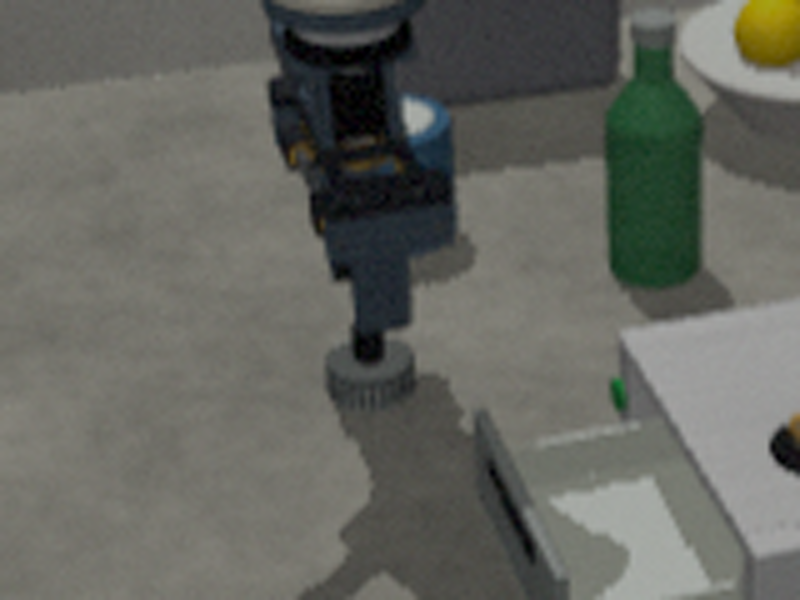

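View pics/t3.png

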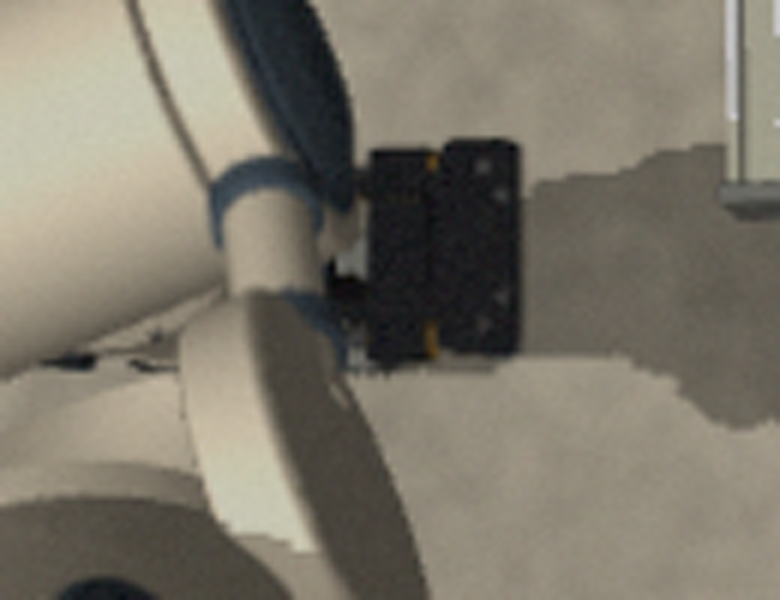

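carry_out:
  targets: "0 0 0 -0.06 -0.08 0.05 20;0 0 0 0 0 0 0;0 0 0 0 0 0 0;0 0 0 0 0 0 0;0 0 0 0 0 0 0;0 0 0 0 0 0 0;0 0 0 0 0 0 0"

```text
time_s: 5.32
tool_pos: [0.4694, 0.2836, 0.0346]
ee_rot: [-179.7, -0.6, 3.0]
ft_force: [-0.6, 0.7, 0.4]
grip_width: 0.065
```

```bash
python3 -c "
from h import *
go([.4665,.2825,.03])
crop('side','pics/s4.png',(180,140,160,120),5)
crop('top','pics/t4.png',(140,240,130,100),6)
print(r.spot_in('side','strainer_center')[:2],r.spot_in('top','strainer_center')[:2])"
```

```text
t 5.32 pos [0.469 0.284 0.035] rot [-179.719   -0.551    2.98 ] F [-0.56   0.749  0.443] w 0.065 j [ 24.864  32.279  97.119   0.072  49.986 111.836]
turn units [-0.047 -0.092  0.002] shift now-axes [-0.12   0.04   0.185] shift goal-axes [-0.118  0.039  0.186]
[{'extent': [253.4, 215.8, 20.8, 21.3], 'conf': 0.72}] [{'extent': [204.6, 294.2, 12.8, 20.0], 'conf': 0.71}]
```

View pics/s4.png

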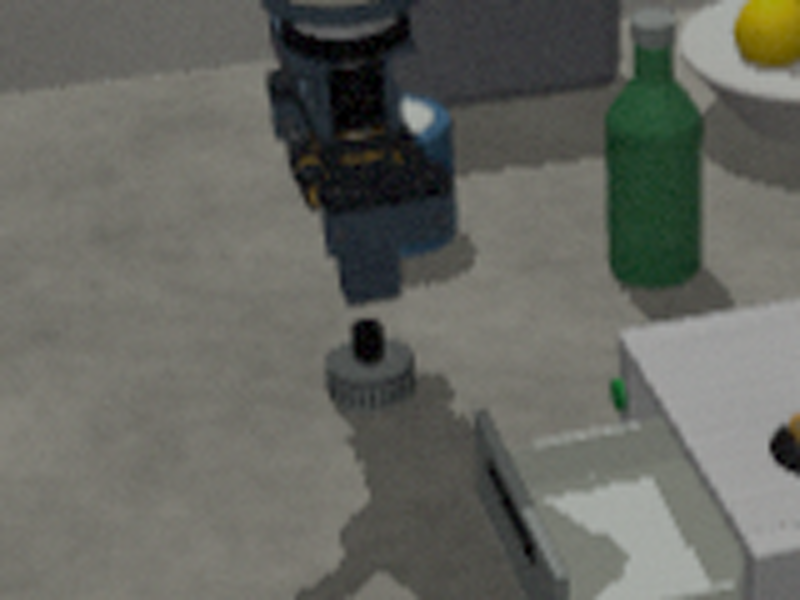

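```bash
python3 -c "
from h import *
p=r.get_obs()['tool_pos'];print(proj('side',p),proj('top',p),'tip seen',(370/5+180,297/5+140))
print(proj('side',[[.4665,.2825,.05],[.4665,.2825,0]]))
print([at_z('side',(254,199.4),z) for z in(.03,.05,.06,.07)])
"
```

```text
[[254.20847768 208.16737545]] [[199.53997204 287.95628828]] tip seen (254.0, 199.4)
[[253.05043316 204.30904696]
 [254.17074676 217.46879301]]
[array([0.47918032, 0.34465648, 0.03      ]), array([0.47471475, 0.31148191, 0.05      ]), array([0.47248196, 0.29489463, 0.06      ]), array([0.47024917, 0.27830735, 0.07      ])]
```

View pics/t4.png

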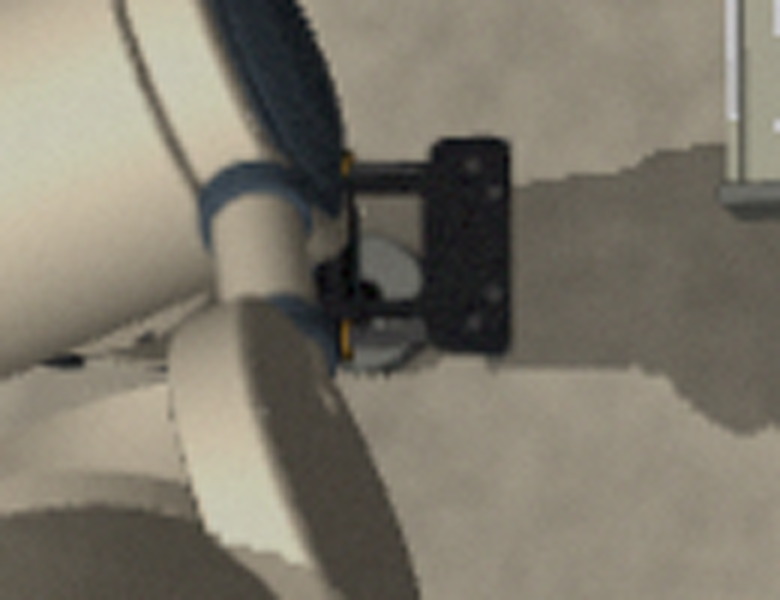

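carry_out:
  targets: "0 0 0 -0.1 0.04 0 50;0 0 0 0 0 0 50;0 0 0 0 0 0 50;0 0 0 0 0 0.2 50;0 0 0 0 0 0.2 50;0 0 0 0 0 0.2 50"

```text
time_s: 6.02
tool_pos: [0.4671, 0.2825, 0.0188]
ee_rot: [-179.7, -0.6, 3.0]
ft_force: [-0.1, 1.1, 0.4]
grip_width: 0.41
```

```bash
python3 -c "
from h import *
go([.4665,.2825,.0])
crop('side','pics/s5.png',(200,150,120,90),6)
crop('top','pics/t5.png',(140,240,130,100),6)"
```

```text
t 6.02 pos [0.467 0.283 0.019] rot [-179.703   -0.593    2.975] F [-0.104  1.051  0.395] w 0.41 j [ 24.861  33.526  98.199   0.074  47.613 111.835]
turn units [-0.05  -0.099  0.001] shift now-axes [-0.031  0.004  0.753] shift goal-axes [-0.023 -0.     0.754]
```

View pics/s5.png

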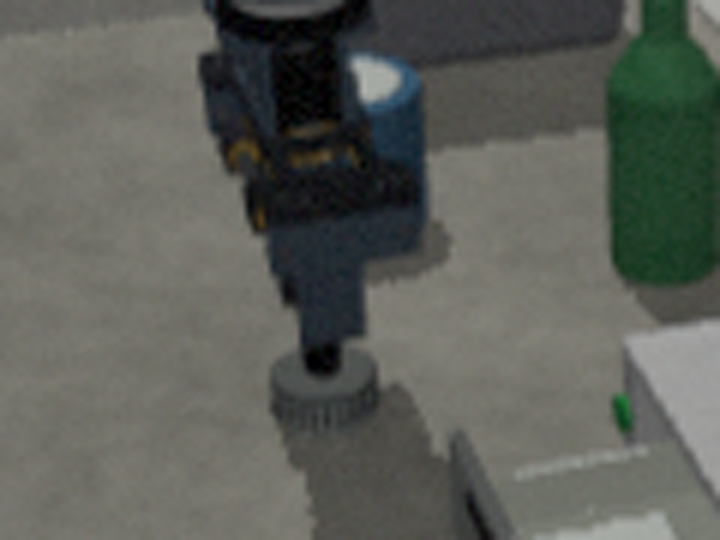

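View pics/t5.png

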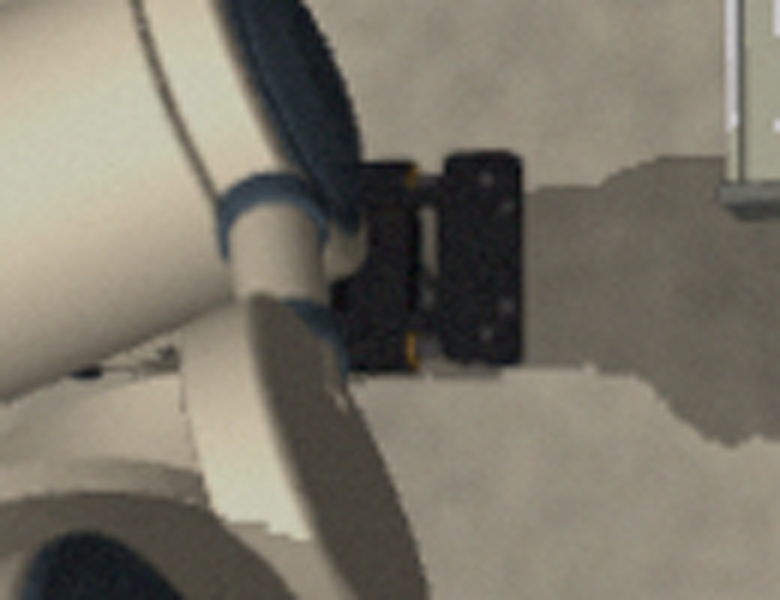

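carry_out:
  targets: "0 -0.1 0 -0.03 0 0.2 50;0 0 0 0 0 0.2 50;0 0 0 0 0 0 50"

```text
time_s: 6.37
tool_pos: [0.4656, 0.2822, 0.007]
ee_rot: [-179.7, 0.2, 3.0]
ft_force: [-0.2, 1.0, 0.7]
grip_width: 0.501
```

```bash
python3 -c "
from h import *
go([.4665,.2825,.0])
for y in (.25,.255,.26):
  o,d=ray('side',(255.5,207));print(o+d*(y-o[1])/d[1])
crop('side','pics/s6.png',(200,150,120,90),6)"
```

```text
t 6.37 pos [0.466 0.282 0.007] rot [-179.747    0.186    2.982] F [-0.189  0.982  0.684] w 0.501 j [ 24.72   34.792  98.168   0.415  47.119 111.456]
turn units [-0.042  0.031  0.002] shift now-axes [ 0.038 -0.007  0.28 ] shift goal-axes [ 0.037 -0.008  0.28 ]
[0.469 0.25  0.059]
[0.47  0.255 0.056]
[0.471 0.26  0.053]
```

View pics/s6.png

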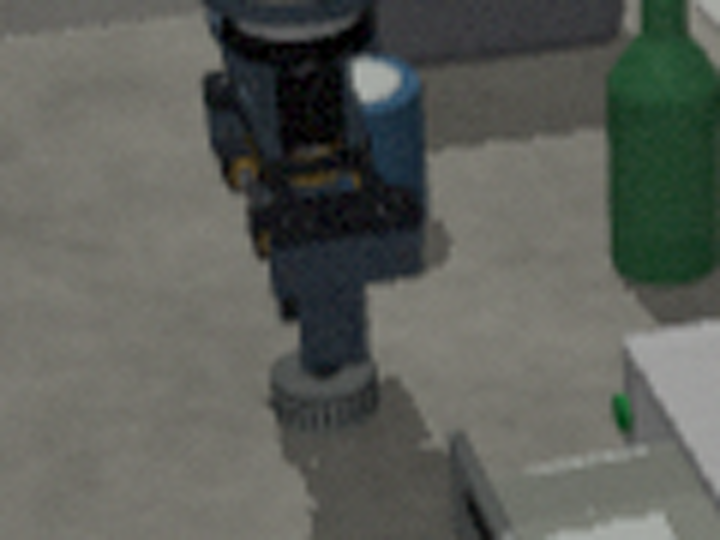

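carry_out:
  targets: "0 0 0 0.03 0 0.2 50;0 0 0 0 0 0.2 50;0 0 0 0 0 0 0;0 0 0 0 0 0 0;0 0 0 0 0 0 0;0 0 0 0 0 0 0;0 0 0 0 0 0 0;0 0 0 0 0 0 0"

```text
time_s: 7.08
tool_pos: [0.4667, 0.2825, -0.0036]
ee_rot: [-179.7, 0.2, 3.0]
ft_force: [0.3, -0.1, -1.1]
grip_width: 0.211
```

```bash
python3 -c "
from h import *
go([.4665,.2825,.0])
crop('side','pics/s7.png',(200,150,120,90),6)"
```

```text
t 7.08 pos [ 0.467  0.282 -0.004] rot [-179.735    0.152    2.982] F [ 0.281 -0.05  -1.09 ] w 0.211 j [ 24.697  35.815  98.433   0.421  45.797 111.422]
turn units [-0.044  0.025  0.002] shift now-axes [-0.008 -0.001 -0.143] shift goal-axes [-0.007 -0.001 -0.143]
```

View pics/s7.png

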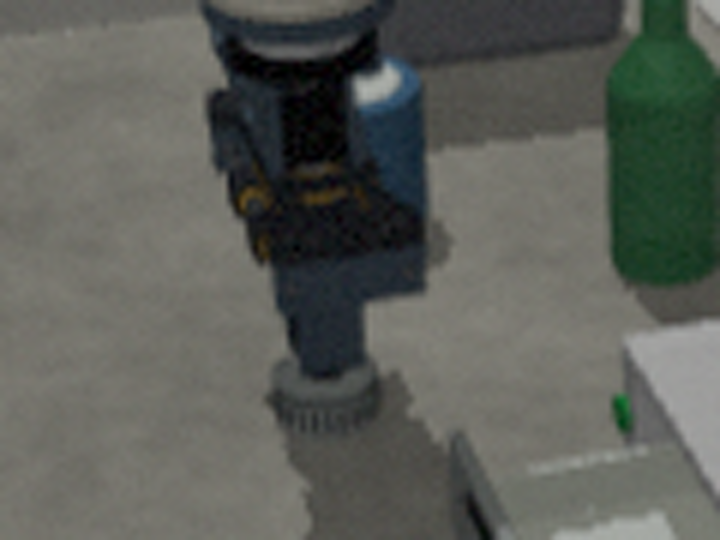

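carry_out:
  targets: "0 0 0 0 0 -0.3 0;0 0 0 0 0 -0.6 0;0 0 0 0 0 -0.9 0;0 0 0 0 0 -0.9 0;0 0 0 0 0 -0.9 0;0 0 0 0 0.3 -0.7 0;0 0 0 0.1 0.6 -0.3 0;0 0 0 0.3 0.8 0 0;0 0 0 0.3 0.8 0 0;0 0 0 0.3 0.8 0 0;0 0 0 0.3 0.8 0 0;0 0 0 0.3 0.8 0 0"
  grip_force: 25

```text
time_s: 8.13
tool_pos: [0.513, 0.1602, 0.1238]
ee_rot: [-179.7, -0.0, 3.3]
ft_force: [0.8, -0.2, -0.9]
grip_width: 0.209
```

```bash
python3 -c "
from h import *
go([.5622,.0521,.105])"
```

```text
t 8.13 pos [0.513 0.16  0.124] rot [-179.688   -0.035    3.319] F [ 0.787 -0.241 -0.939] w 0.209 j [10.748 24.619 93.24   0.345 62.066 97.267]
turn units [-0.052 -0.006  0.058] shift now-axes [1.713 4.433 0.73 ] shift goal-axes [1.741 4.419 0.753]
```

carry_out:
  targets: "-0.05 0 0.06 0.3 0.8 0 0;0 0 0 0.3 0.8 0 0;0 0 0 0.3 0.8 0 0;0 0 0 0.3 0.8 0.1 0;0 0 0 0.2 0.6 0.2 0;0 0 0 0.1 0.3 0.3 0;0 0 0 0 0 0 0;0 0 0 0 0 0 0"

```text
time_s: 8.8
tool_pos: [0.5585, 0.051, 0.1129]
ee_rot: [180.0, -0.2, 2.7]
ft_force: [0.8, -0.9, -1.1]
grip_width: 0.209
```

```bash
python3 -c "
from h import *
go([.5622,.0521,.0067])
crop('side','pics/s8.png',(235,150,190,140),4)
crop('top','pics/t8.png',(220,160,150,120),5)"
```

```text
t 8.8 pos [0.559 0.051 0.113] rot [179.963  -0.245   2.715] F [ 0.757 -0.877 -1.08 ] w 0.209 j [-0.87  27.031 90.827 -0.025 61.895 86.427]
turn units [ 0.006 -0.041 -0.043] shift now-axes [ 0.131 -0.041  4.248] shift goal-axes [ 0.15  -0.037  4.248]
```

View pics/s8.png

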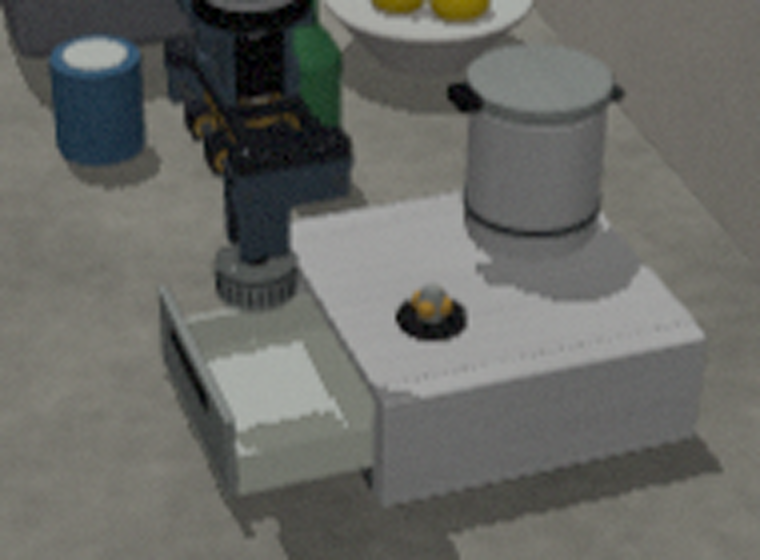

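View pics/t8.png

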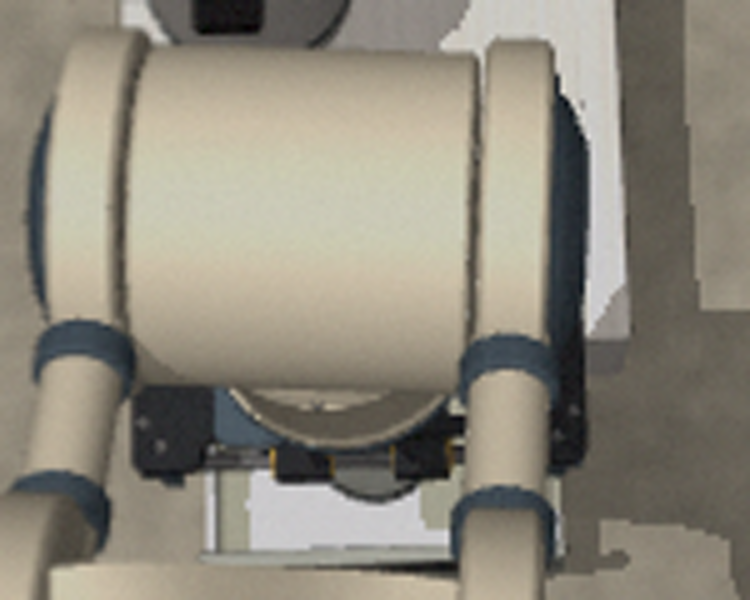

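```bash
python3 -c "
from h import *
for z in (.117,.143):
  a=np.linspace(0,6.28,13)[:-1];P=np.c_[.5585+.028*np.cos(a),.051+.028*np.sin(a),0*a+z]
  q=(proj('side',P)-[235,150])*4;print(z,q.min(0),q.max(0))"
```

```text
0.117 [215.85324785 263.41181227] [294.41738811 306.98727257]
0.143 [214.70045998 232.0518039 ] [294.15221054 275.05949648]
```

carry_out:
  targets: "0 -0.04 -0.04 0.08 -0.04 0.6 0;0 0 0 0.05 0 0.9 0;0 0 0 0 0 0.9 0;0 0 0 0 0 0.6 0;0 0 0 0 0 0.5 0;0 0 0 0 0 0.2 0;0 0 0 0 0 0 0"

```text
time_s: 9.48
tool_pos: [0.5617, 0.0598, 0.0201]
ee_rot: [180.0, -0.2, 3.4]
ft_force: [0.0, -0.6, -1.3]
grip_width: 0.21
```

```bash
python3 -c "
from h import *
go([.5622,.0521,.0067])"
```

```text
t 9.48 pos [0.562 0.06  0.02 ] rot [179.999  -0.25    3.44 ] F [ 0.004 -0.598 -1.32 ] w 0.21 j [ 0.015 34.64  94.999  0.018 50.112 86.563]
turn units [-0.    -0.042  0.078] shift now-axes [-0.002  0.31   0.537] shift goal-axes [0.003 0.31  0.537]
```

carry_out:
  targets: "0 -0.04 0.08 0 0.3 0.2 0;0 0 0 0 0 0.2 0;0 0 0 0 0 0.1 0;0 0 0 0 0 0 0"

```text
time_s: 9.82
tool_pos: [0.5648, 0.0531, 0.0102]
ee_rot: [-180.0, -0.3, 3.0]
ft_force: [0.7, -0.3, -1.3]
grip_width: 0.216
```

```bash
python3 -c "
from h import *
go([.5622,.0521,.0067])
crop('side','pics/s9.png',(260,180,110,90),7)"
```

```text
t 9.82 pos [0.565 0.053 0.01 ] rot [-179.982   -0.322    2.975] F [ 0.685 -0.258 -1.273] w 0.216 j [-0.69  35.612 95.108  0.052 48.96  86.301]
turn units [-0.003 -0.054  0.001] shift now-axes [-0.107  0.033  0.14 ] shift goal-axes [-0.106  0.033  0.14 ]
```

View pics/s9.png

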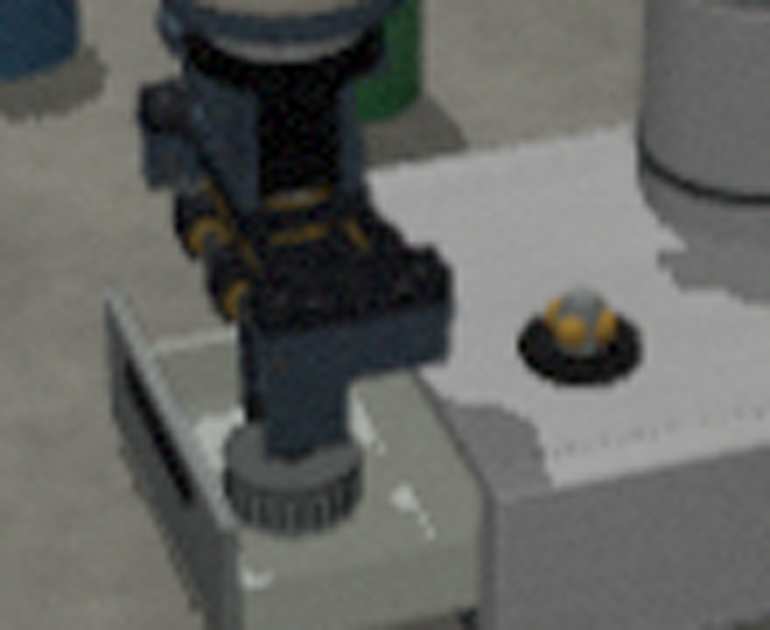

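carry_out:
  targets: "0 -0.05 0 -0.08 0 0.1 0;0 0 0 0 0 0.1 0;0 0 0 0 0 0 0"

```text
time_s: 10.12
tool_pos: [0.5672, 0.0531, 0.0093]
ee_rot: [-180.0, -0.6, 2.9]
ft_force: [-0.7, 0.3, -0.6]
grip_width: 0.213
```

carry_out:
  targets: "0 0 0 -0.2 0 0.1 0;0 0 0 0 0 0.1 0;0 0 0 0 0 0 0"

```text
time_s: 10.37
tool_pos: [0.5661, 0.0528, 0.0077]
ee_rot: [180.0, -1.1, 2.9]
ft_force: [-0.2, 0.2, -1.9]
grip_width: 0.211
```

carry_out:
  targets: "0 -0.18 0 -0.1 0 0.05 0;0 0 0 0 0 0 0"

```text
time_s: 10.53
tool_pos: [0.5638, 0.0526, 0.0073]
ee_rot: [180.0, -0.0, 2.9]
ft_force: [0.6, -0.0, -0.1]
grip_width: 0.211
```

```bash
python3 -c "
from h import *
go([.5622,.0521,.0067])
crop('side','pics/s10.png',(260,180,110,90),7)"
```

```text
t 10.53 pos [0.564 0.053 0.007] rot [179.987  -0.037   2.903] F [ 0.594 -0.03  -0.067] w 0.211 j [-0.707 35.917 95.079 -0.014 48.966 86.4  ]
turn units [ 0.002 -0.006 -0.011] shift now-axes [-0.066  0.016  0.024] shift goal-axes [-0.066  0.016  0.024]
```

View pics/s10.png

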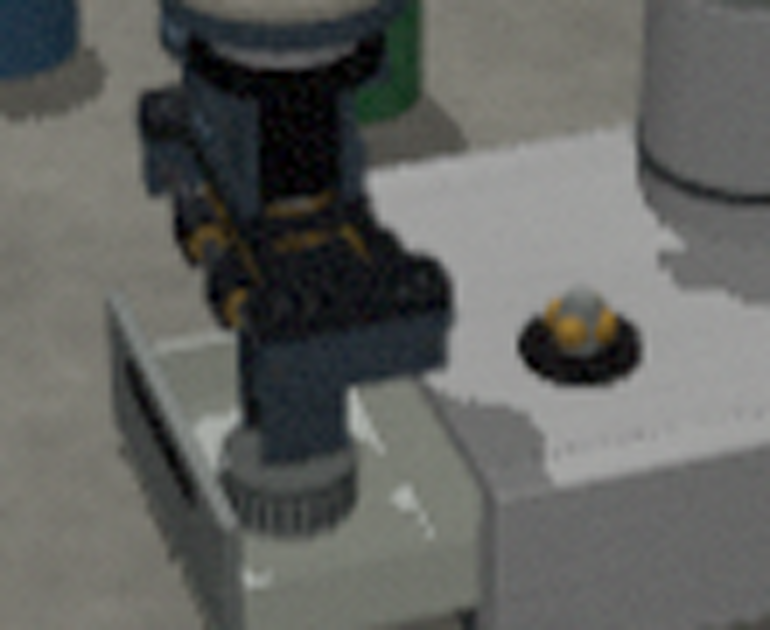

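carry_out:
  targets: "0 0 0 0 0 0.1 0;0 0 0 0 0 0.1 0;0 0 0 0 0 0 0"

```text
time_s: 10.83
tool_pos: [0.5665, 0.0526, 0.005]
ee_rot: [180.0, -0.4, 2.9]
ft_force: [-0.2, -0.4, -1.9]
grip_width: 0.213
```

carry_out:
  targets: "0 -0.07 0 -0.08 0 0.12 0;0 0 0 0 0 0.12 0;0 0 0 0 0 0 0"

```text
time_s: 11.08
tool_pos: [0.5678, 0.0526, 0.0019]
ee_rot: [180.0, -0.3, 2.9]
ft_force: [-0.8, -0.9, -1.0]
grip_width: 0.213
```

carry_out:
  targets: "0 -0.05 0 -0.1 0 0.1 0;0 0 0 0 0 0.1 0;0 0 0 0 0 0 0"

```text
time_s: 11.33
tool_pos: [0.5714, 0.0527, 0.0022]
ee_rot: [179.9, -0.7, 2.9]
ft_force: [-0.1, -0.3, -1.6]
grip_width: 0.207
```

```bash
python3 -c "
from h import *
go([.5622,.0521,.0067])
crop('side','pics/s11.png',(260,180,110,90),7)
for zb in (.002,.006,.01):
  a=np.linspace(0,6.28,25)[:-1];P=np.c_[.567+.028*np.cos(a),.0526+.028*np.sin(a),0*a+zb]
  q=(proj('side',P)-[260,180])*7+3;print(zb,q.min(0),q.max(0))"
```

```text
t 11.33 pos [0.571 0.053 0.002] rot [179.943  -0.68    2.862] F [-0.07  -0.295 -1.593] w 0.207 j [-0.685 36.542 94.797 -0.02  47.979 86.467]
turn units [ 0.01  -0.113 -0.018] shift now-axes [-0.367  0.004 -0.183] shift goal-axes [-0.369  0.004 -0.179]
0.002 [231.331 476.27 ] [366.096 558.325]
0.006 [231.081 468.67 ] [366.067 550.612]
0.01 [230.829 461.047] [366.037 542.874]
```

View pics/s11.png

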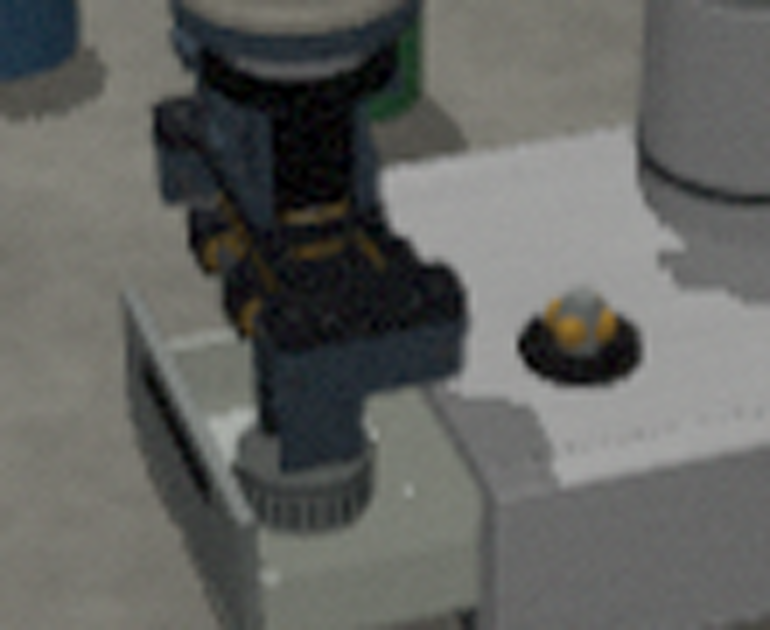

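carry_out:
  targets: "0 0 0 0 0 0 45;0 0 0 0 0 0 45;0 0 0 0 0 0 45;0 0 0 0 0 0 45;0 0 0 0 0 -0.3 45;0 0 0 0 0 -0.6 45;0 0 0 0 0 -0.9 45;0 0 0 0 0 -0.9 45;0 0 0 0 0 -0.9 45;0 0 0 0 0 -0.7 45;0 0 0 0 0 -0.3 45;0 0 0 0 0 0 45"

```text
time_s: 12.38
tool_pos: [0.5643, 0.0517, 0.1185]
ee_rot: [179.9, 0.3, 2.8]
ft_force: [0.6, -0.1, -0.3]
grip_width: 0.448
```

```bash
python3 -c "
from h import *
go([.45,.046,.11])
crop('side','pics/s12.png',(260,180,110,90),7)"
```

```text
t 12.38 pos [0.564 0.052 0.118] rot [179.92    0.251   2.839] F [ 0.591 -0.081 -0.333] w 0.448 j [-0.741 27.304 89.186 -0.106 63.756 86.467]
turn units [ 0.013  0.042 -0.022] shift now-axes [-4.574 -0.001  0.359] shift goal-axes [-4.576 -0.011  0.339]
```

View pics/s12.png

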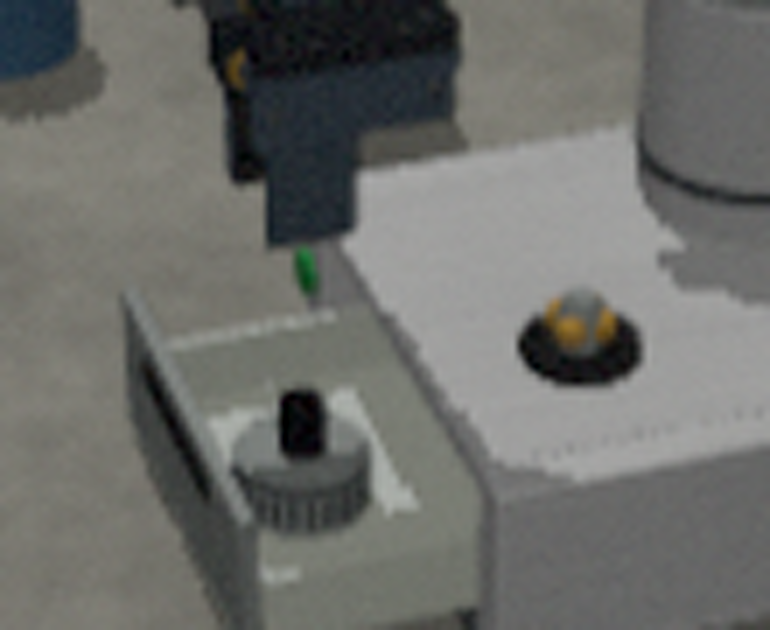

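carry_out:
  targets: "0 0 0 -0.6 0 0 20;0 0 0 -1 0 0 0;0 0 0 -1 0 0 0;0 0 0 -1 0 0.2 0;0 0 0 -0.5 0 0.5 0;0 0 0 0 0.2 0.8 0;0 0 0 0 0 0.8 0;0 0 0 0 0 0.8 0;0 0 0 0 0 0.7 0;0 0 0 0 0 0.3 0;0 0 0 0 0 0 0"

```text
time_s: 13.35
tool_pos: [0.4462, 0.0413, 0.0007]
ee_rot: [-180.0, 1.3, 2.8]
ft_force: [-1.0, 1.1, 0.7]
grip_width: 0.005
```

```bash
python3 -c "
from h import *
go([.47,.046,.005])
crop('side','pics/s13.png',(235,180,120,100),6)"
```

```text
t 13.35 pos [0.446 0.041 0.001] rot [-179.991    1.314    2.829] F [-0.972  1.081  0.744] w 0.005 j [ -2.266  31.155 110.749  -0.17   39.405  85.038]
turn units [-0.002  0.219 -0.024] shift now-axes [ 0.957 -0.143 -0.194] shift goal-axes [ 0.962 -0.14  -0.172]
```

View pics/s13.png

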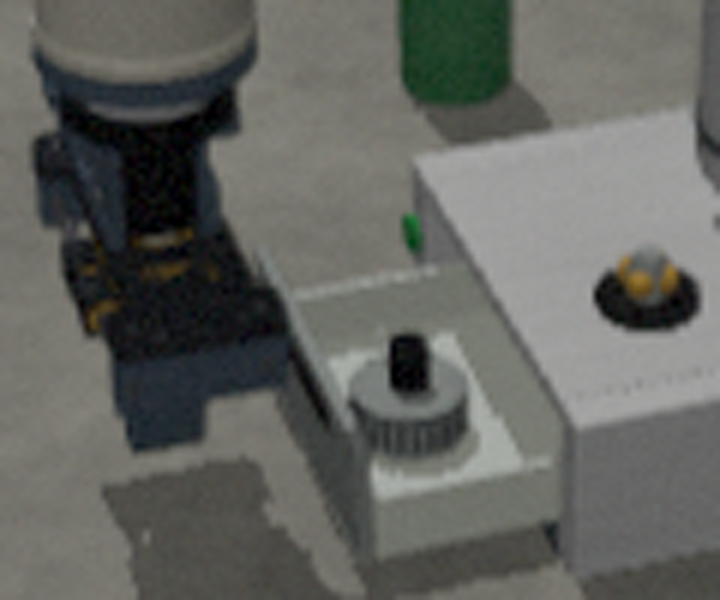

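```bash
python3 -c "
from h import *
for uv,y in (((290/6+235,357/6+180),-.046),((205/6+235,434/6+180),.035),((135/6+235,448/6+180),.035)):
  o,d=ray('side',uv);print(o+d*(y-o[1])/d[1])
"
```

```text
[ 0.49302816 -0.046       0.13494371]
[0.46747779 0.035      0.03955399]
[0.43441085 0.035      0.03831973]
```

carry_out:
  targets: "0 0.22 0 0.4 -0.14 0 0;0 0 0 0.5 0 -0.1 0;0 0 0 0.4 0 -0.1 0;0 0 0 0.3 0 0 0;0 0 0 0.3 0 0 0;0 0 0 0.3 0 0 0;0 0 0 0.3 0 0 0;0 0 0 0.3 0 0 0;0 0 0 0.3 0 0 0"

```text
time_s: 14.15
tool_pos: [0.5297, 0.0501, 0.0097]
ee_rot: [-180.0, -0.3, 2.8]
ft_force: [-1.9, 1.0, 0.1]
grip_width: 0.005
```

```bash
python3 -c "
from h import *
go([.59,.052,.005])
crop('side','pics/s14.png',(235,180,120,100),6)"
```

```text
t 14.15 pos [0.53 0.05 0.01] rot [-179.989   -0.349    2.846] F [-1.943  0.978  0.108] w 0.005 j [ -1.059  33.743 100.229   0.049  45.68   86.061]
turn units [-0.002 -0.058 -0.021] shift now-axes [2.412 0.042 0.201] shift goal-axes [2.414 0.047 0.187]
```

View pics/s14.png

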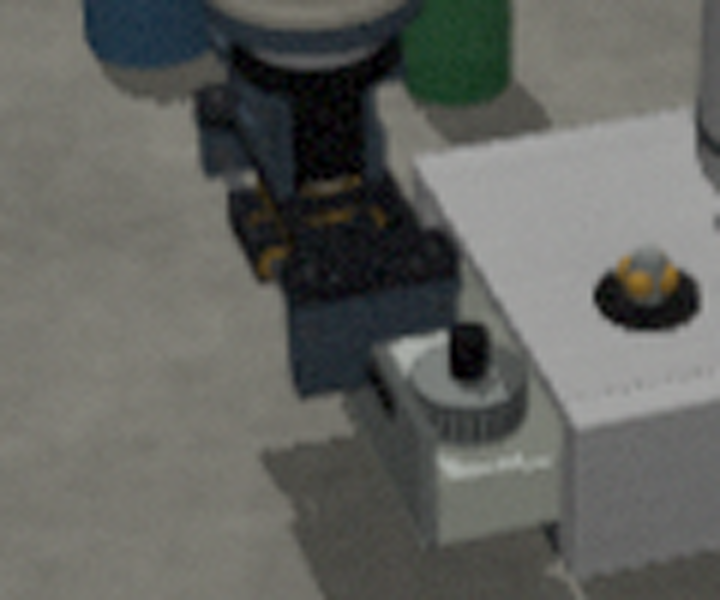

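carry_out:
  targets: "0 0 0 0.3 0 0.1 0;0 0 0 0.3 0 0.1 0;0 0 0 0.3 0 0 0;0 0 0 0.3 0 0 0;0 0 0 0.3 0 0 0;0 0 0 0.2 0 0 0"

```text
time_s: 14.7
tool_pos: [0.5776, 0.0524, 0.0042]
ee_rot: [-180.0, -0.4, 2.8]
ft_force: [-2.2, 1.0, 0.8]
grip_width: 0.004
```

```bash
python3 -c "
from h import *
go([.59,.052,.005])
crop('side','pics/s15.png',(235,180,120,100),6)"
```

```text
t 14.7 pos [0.578 0.052 0.004] rot [-179.982   -0.378    2.831] F [-2.206  0.956  0.787] w 0.004 j [-0.743 36.82  93.529  0.055 49.275 86.39 ]
turn units [-0.003 -0.063 -0.023] shift now-axes [ 0.495  0.04  -0.03 ] shift goal-axes [ 0.495  0.042 -0.033]
```

View pics/s15.png

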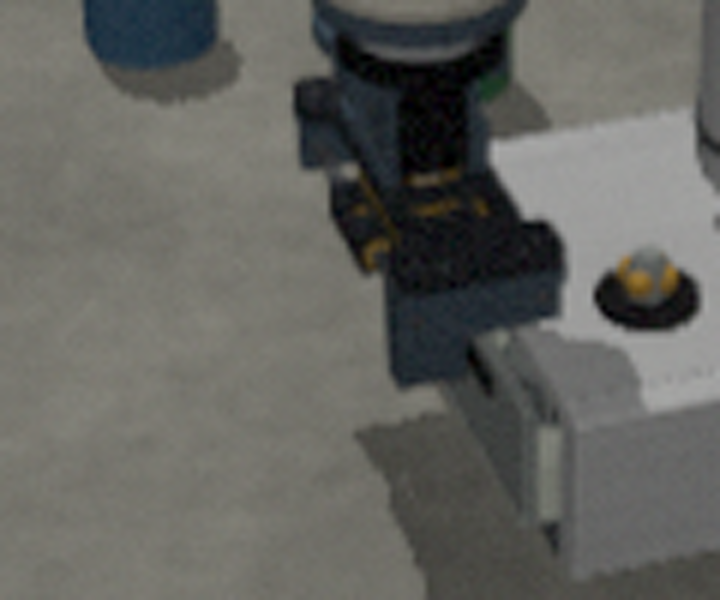

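carry_out:
  targets: "0 0 0 0.2 0 0 0;0 0 0 0.2 0 0 0;0 0 0 0.2 0 0 0;0 0 0 0.2 0 0 0"

```text
time_s: 15.08
tool_pos: [0.5887, 0.0531, 0.0032]
ee_rot: [-180.0, 0.7, 2.9]
ft_force: [-39.0, -4.2, 27.7]
grip_width: 0.008
```

carry_out:
  targets: "0 0 0 0.15 0 0 0;0 0 0 0.15 0 0 0"

```text
time_s: 15.25
tool_pos: [0.5872, 0.0532, 0.0025]
ee_rot: [-180.0, 1.7, 2.9]
ft_force: [-24.5, -3.5, 17.5]
grip_width: 0.01
```

carry_out:
  targets: "0 0 0 -0.3 0 0 0;0 0.2 0 -0.6 0 0 0;0 0 0 -0.8 0 0 0;0 0 0 -0.8 0 -0.4 0;0 0 0 -0.4 0 -0.8 0"

```text
time_s: 15.67
tool_pos: [0.5132, 0.0493, 0.0316]
ee_rot: [-180.0, 0.6, 2.9]
ft_force: [0.5, -0.2, -0.3]
grip_width: 0.004
```

```bash
python3 -c "
from h import *
go([.5,.0,.13])
crop('side','pics/s16.png',(255,160,160,120),5)"
```

```text
t 15.67 pos [0.513 0.049 0.032] rot [-179.963    0.557    2.886] F [ 0.526 -0.167 -0.341] w 0.004 j [ -1.149  31.13  100.766  -0.003  48.663  85.967]
turn units [-0.006  0.093 -0.014] shift now-axes [-0.665  1.94  -3.933] shift goal-axes [-0.63   1.942 -3.938]
```

View pics/s16.png

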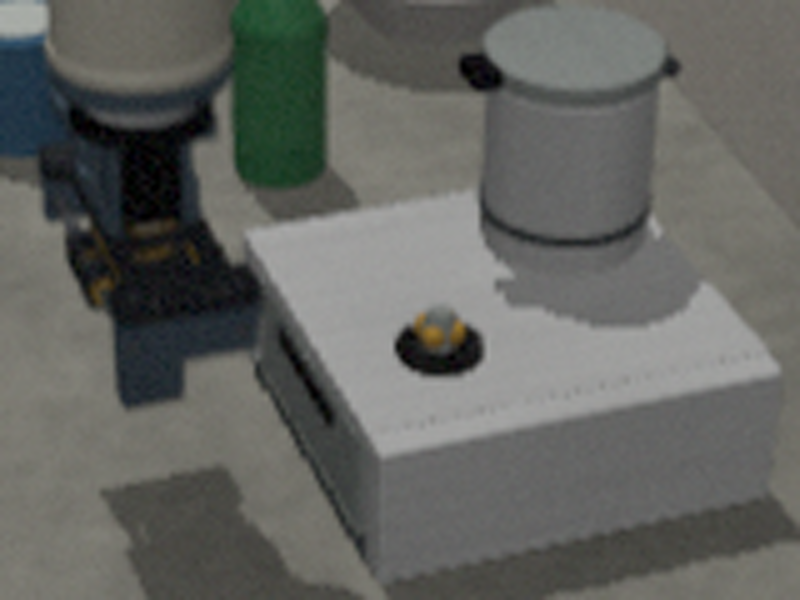

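carry_out:
  targets: "0 0.09 0 -0.1 0 -0.8 50;0 0 0 0 0.2 -0.9 100;0 0 0 0 0.5 -0.9 100;0 0 0 0 0.9 -0.7 100;0 0 0 0 1 -0.2 100;0 0 0 0.2 1 0 100;0 0 0 0.4 1 0 100;0 0 0 0.5 1 0 100;0 0 0 0.5 1 0 100;0 0 0 0.5 1 0 100;0 0 0 0.5 1 0 100;0 0 0 0.5 1 0 100"

```text
time_s: 16.72
tool_pos: [0.6084, -0.1946, 0.1355]
ee_rot: [179.8, -1.1, 3.2]
ft_force: [-0.2, 1.0, -0.8]
grip_width: 0.845
```

```bash
python3 -c "
from h import *
go([.6285,-.358,.08])"
```

```text
t 16.72 pos [ 0.608 -0.195  0.136] rot [179.786  -1.107   3.211] F [-0.205  1.001 -0.841] w 0.845 j [-23.272  30.948  78.921   0.323  69.045  63.406]
turn units [ 0.035 -0.185  0.04 ] shift now-axes [0.393 6.564 2.253] shift goal-axes [0.463 6.571 2.221]
```

carry_out:
  targets: "0.04 -0.18 0.04 0 1 0 100;0 0 0 0.1 1 0 90;0 0 0 0.1 1 0.2 80;0 0 0 0.1 1 0.4 70;0 0 0 0.1 0.9 0.5 70;0 0 0 0.1 0.6 0.5 70;0 0 0 0 0.3 0.4 70;0 0 0 0 0 0 70"

```text
time_s: 17.38
tool_pos: [0.6357, -0.3545, 0.0855]
ee_rot: [179.6, -0.6, 2.8]
ft_force: [-0.8, 0.9, 0.2]
grip_width: 0.699
```

```bash
python3 -c "
from h import *
go([.6285,-.358,.03])
crop('side','pics/s17.png',(320,270,120,100),6)"
```

```text
t 17.38 pos [ 0.636 -0.354  0.085] rot [179.641  -0.56    2.759] F [-0.772  0.891  0.214] w 0.699 j [-33.866  40.97   66.923   0.048  71.444  53.362]
turn units [ 0.06  -0.093 -0.036] shift now-axes [-0.317  0.112  2.217] shift goal-axes [-0.296  0.125  2.219]
```

View pics/s17.png

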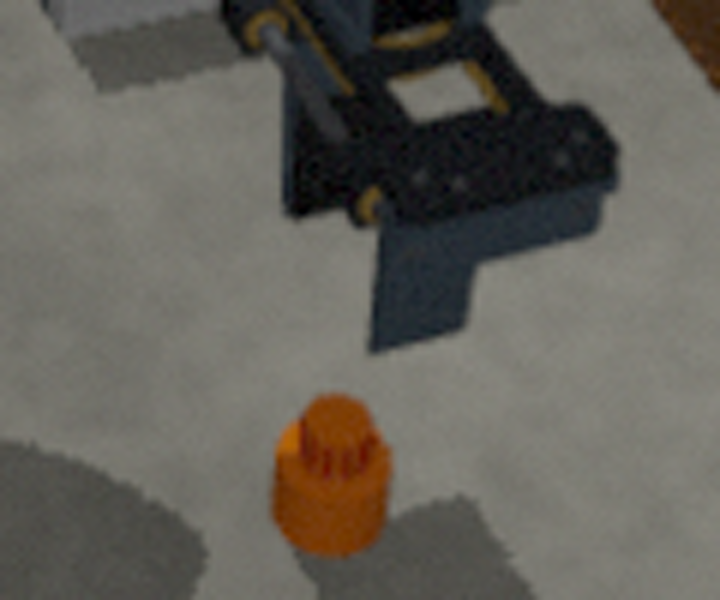

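```bash
python3 -c "
from h import *
R=Ro.from_euler('xyz',r.get_obs()['ee_rot'],degrees=True);p=r.get_obs()['tool_pos']
for off in (0,-.037):
  for ly in (.046,.032,-.032,-.046):
    print(off,ly,[((proj('side',p+R.apply([lx,ly,off]))[0]-[320,270])*6).round() for lx in(-.016,.016)])"
```

```text
0 0.046 [array([371., 438.]), array([453., 416.])]
0 0.032 [array([354., 410.]), array([436., 388.])]
0 -0.032 [array([281., 289.]), array([360., 268.])]
0 -0.046 [array([266., 263.]), array([344., 244.])]
-0.037 0.046 [array([378., 364.]), array([463., 342.])]
-0.037 0.032 [array([361., 336.]), array([445., 314.])]
-0.037 -0.032 [array([287., 216.]), array([367., 195.])]
-0.037 -0.046 [array([271., 191.]), array([351., 171.])]
```

carry_out:
  targets: "0.06 -0.09 -0.04 -0.3 0.12 0.3 55;0 0 0 0 0 0.7 50;0 0 0 0 0 0.7 50;0 0 0 0 0 0.5 50;0 0 0 0 0 0.2 50;0 0 0 0 0 0 50"

```text
time_s: 17.93
tool_pos: [0.6288, -0.3534, 0.0276]
ee_rot: [180.0, -0.1, 3.3]
ft_force: [-0.0, 0.3, 0.1]
grip_width: 0.498
```

```bash
python3 -c "
from h import *
go([.6285,-.358,.0])
crop('side','pics/s18.png',(320,270,120,100),6)"
```

```text
t 17.93 pos [ 0.629 -0.353  0.028] rot [179.96   -0.129   3.319] F [-0.025  0.328  0.082] w 0.498 j [-34.102  44.192  70.072   0.051  65.61   52.558]
turn units [ 0.007 -0.021  0.058] shift now-axes [-0.027  0.181  1.104] shift goal-axes [-0.023  0.182  1.104]
```

View pics/s18.png

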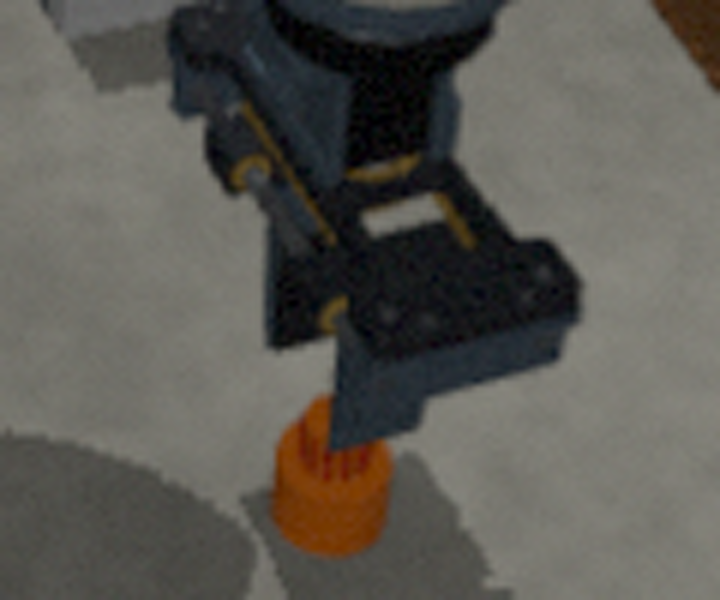

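carry_out:
  targets: "0 0 0.06 0 0.2 0 40;0 0 0 0 0 0.3 40;0 0 0 0 0 0.3 40;0 0 0 0 0 0.3 40;0 0 0 0 0 0 40"

```text
time_s: 18.4
tool_pos: [0.6312, -0.3599, 0.007]
ee_rot: [179.8, -0.4, 3.0]
ft_force: [-0.9, -0.6, 0.2]
grip_width: 0.399
```

```bash
python3 -c "
from h import *
go([.6285,-.358,.0])
crop('side','pics/s19.png',(320,270,120,100),6)"
```

```text
t 18.4 pos [ 0.631 -0.36   0.007] rot [179.782  -0.368   2.952] F [-0.938 -0.587  0.206] w 0.399 j [-34.42   45.748  70.268   0.056  63.559  52.603]
turn units [ 0.036 -0.061 -0.003] shift now-axes [-0.106 -0.081  0.281] shift goal-axes [-0.104 -0.08   0.282]
```

View pics/s19.png

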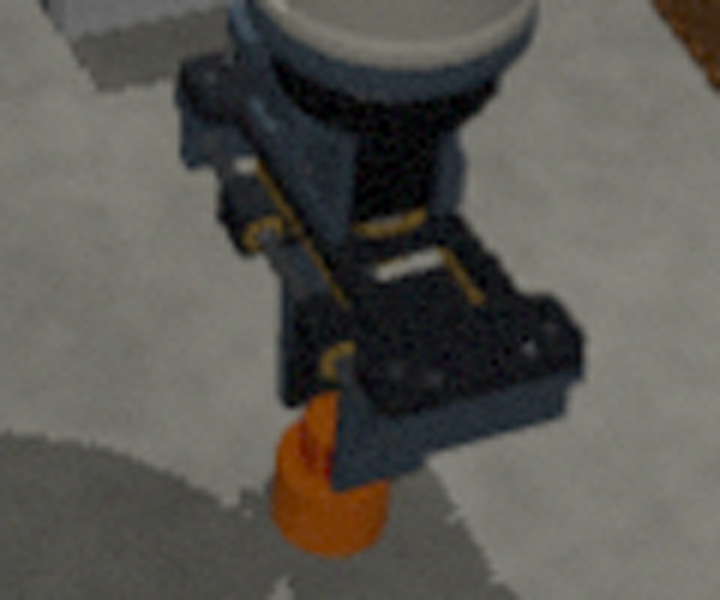

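```bash
python3 -c "
from h import *
R=Ro.from_euler('xyz',r.get_obs()['ee_rot'],degrees=True);p=r.get_obs()['tool_pos']
for off in (-.037,):
  for ly in (.032,.018):
    print(off,ly,[((proj('side',p+R.apply([lx,ly,off]))[0]-[320,270])*6).round() for lx in(-.016,.016)])
a=np.linspace(0,6.28,40)
for z in(0,.032):
  q=(proj('side',np.c_[.6285+.022*np.cos(a),-.358+.022*np.sin(a),z+0*a])-[320,270])*6+2.5;print(q.min(0),q.max(0))"
```

```text
-0.037 0.032 [array([339., 505.]), array([420., 483.])]
-0.037 0.018 [array([323., 477.]), array([403., 455.])]
[269.65807074 468.00730655] [385.73596022 557.89812292]
[274.81049065 410.66158347] [392.89769302 500.24554102]
```

carry_out:
  targets: "0.03 -0.06 0 -0.12 -0.08 0.15 40;0 0 0 0 0 0.15 40;0 0 0 0 0 0 40"

```text
time_s: 18.7
tool_pos: [0.6282, -0.3581, -0.0004]
ee_rot: [180.0, -0.0, 3.0]
ft_force: [0.5, -0.4, 0.2]
grip_width: 0.396
```

carry_out:
  targets: "0 0 0 0 0 0.1 40;0 0 0 0 0 0.05 40;0 0 0 0 0 0 40"

```text
time_s: 18.95
tool_pos: [0.6282, -0.3581, -0.0044]
ee_rot: [179.9, -0.0, 3.0]
ft_force: [0.0, -0.4, 0.4]
grip_width: 0.401
```

carry_out:
  targets: "0 0 0 0 0 0.08 40;0 0 0 0 0 0 40"

```text
time_s: 19.12
tool_pos: [0.6285, -0.3582, -0.0063]
ee_rot: [179.9, -0.0, 3.0]
ft_force: [0.3, -0.3, 0.7]
grip_width: 0.405
```

carry_out:
  targets: "0 0 0 0 0 0.08 40;0 0 0 0 0 0 40"

```text
time_s: 19.28
tool_pos: [0.6292, -0.3584, -0.0061]
ee_rot: [179.9, -0.1, 3.0]
ft_force: [-0.3, 0.4, 0.4]
grip_width: 0.402
```

carry_out:
  targets: "0 0 0 0 0 0.15 40;0 0 0 0 0 0 40"

```text
time_s: 19.45
tool_pos: [0.6303, -0.3588, -0.0057]
ee_rot: [179.8, -0.3, 3.0]
ft_force: [0.1, 0.1, -0.4]
grip_width: 0.399
```

```bash
python3 -c "
from h import *
go([.6285,-.358,.0])
crop('side','pics/s20.png',(340,300,80,70),9)"
```

```text
t 19.45 pos [ 0.63  -0.359 -0.006] rot [179.799  -0.281   2.964] F [ 0.097  0.13  -0.425] w 0.399 j [-34.369  46.538  70.821   0.012  62.295  52.661]
turn units [ 0.034 -0.047 -0.001] shift now-axes [-0.068 -0.033 -0.229] shift goal-axes [-0.069 -0.034 -0.228]
```

View pics/s20.png

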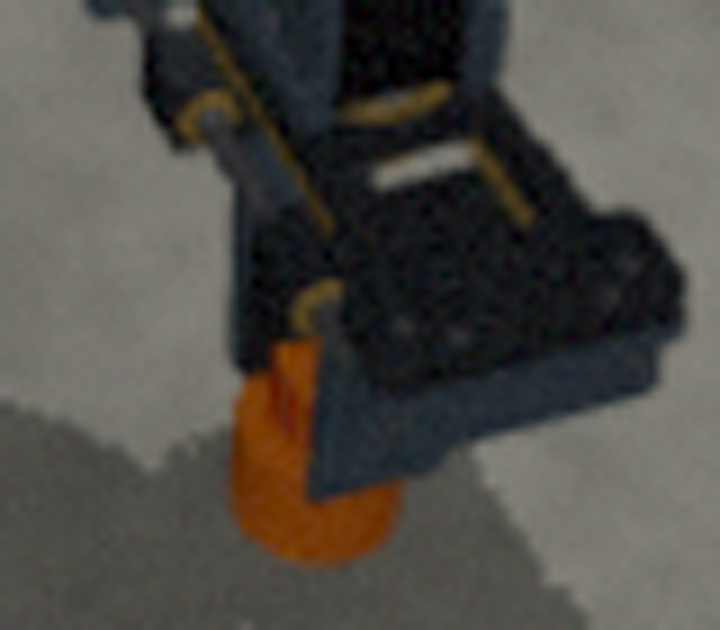

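carry_out:
  targets: "0.03 -0.05 0 -0.07 -0.03 0 0;0 0 0 0 0 0 0;0 0 0 0 0 0 0;0 0 0 0 0 0 0"
  grip_force: 30

```text
time_s: 19.83
tool_pos: [0.6288, -0.3584, -0.0053]
ee_rot: [179.9, -0.0, 3.0]
ft_force: [-0.3, 0.5, 4.1]
grip_width: 0.277
```

carry_out:
  targets: "0 0 0 0 0 -0.3 0;0 0 0 0 0 -0.7 0;0 0 -0.6 0 0 -1 0;0 0 -0.6 0 0 -1 0;0 0 -0.6 0 0 -1 0;0 0 -0.6 0 0 -1 0;0 0 -0.6 0 0 -1 0;0 0 -0.6 0 0 -0.7 0;0 0 -0.6 0 0 0 0;0 0 -0.6 0 0 0 0;0 0 0 0 0 0 0"

```text
time_s: 20.75
tool_pos: [0.6273, -0.3575, 0.1726]
ee_rot: [-179.9, 0.1, 33.1]
ft_force: [0.7, -0.2, -0.4]
grip_width: 0.277
```

```bash
python3 -c "
from h import *
go([.675,.018,.165],33)
print(at_z('top',(266,162),.19))
crop('side','pics/s21.png',(320,200,130,110),6)"
```

```text
t 20.75 pos [ 0.627 -0.357  0.173] rot [-179.868    0.105   33.132] F [ 0.742 -0.181 -0.37 ] w 0.277 j [-34.387  36.715  61.398  -0.047  82.049  22.488]
turn units [-0.022  0.018  0.022] shift now-axes [  9.807 -11.535   0.311] shift goal-axes [  9.78  -11.558   0.303]
[0.736 0.117 0.19 ]
```

View pics/s21.png

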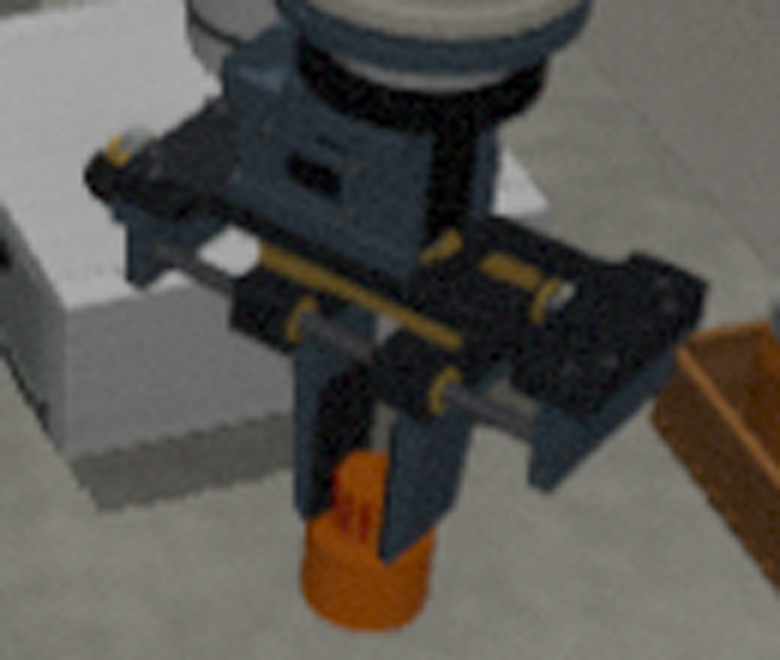

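carry_out:
  targets: "0 0 0 0.5 -0.6 0 0;0 0 0 0.8 -0.95 0 0;0 0 0 0.8 -0.95 0 0;0 0 0 0.8 -0.95 0 0;0 0 0 0.8 -0.95 0 0;0 0 0 0.8 -0.95 0 0;0 0 0 0.8 -0.95 0 0;0 0 0 0.8 -0.95 0 0;0 0 0 0.8 -0.95 0 0;0 0 0 0.8 -0.95 0 0;0 0 0 0.6 -0.7 0 0;0 0 0 0.3 -0.4 0 0"

```text
time_s: 21.8
tool_pos: [0.6696, -0.0095, 0.1673]
ee_rot: [-179.4, 0.5, 30.8]
ft_force: [0.3, 0.6, -0.9]
grip_width: 0.278
```

```bash
python3 -c "
from h import *
go([.675,.018,.16],33)"
```

```text
t 21.8 pos [ 0.67  -0.01   0.167] rot [-179.408    0.532   30.76 ] F [ 0.267  0.614 -0.876] w 0.278 j [-6.013 32.79  69.922  0.159 78.069 53.196]
turn units [-0.1    0.087 -0.374] shift now-axes [ 0.752 -0.833  0.293] shift goal-axes [ 0.782 -0.806  0.291]
```

carry_out:
  targets: "-0.1 0.09 -0.37 0.4 -0.4 0 0;0 0 0 0.3 -0.3 0.1 0;0 0 0 0.1 -0.1 0 0;0 0 0 0 0 0 0;0 0 0 0 0 0 0"

```text
time_s: 22.22
tool_pos: [0.6748, 0.022, 0.1631]
ee_rot: [-179.9, 0.2, 32.7]
ft_force: [-0.2, 0.9, -0.7]
grip_width: 0.278
```

```bash
python3 -c "
from h import *
go([.675,.018,.16],33)
crop('side','pics/s22.png',(290,150,110,90),7)
crop('top','pics/t22.png',(240,130,140,110),5)"
```

```text
t 22.22 pos [0.675 0.022 0.163] rot [-179.881    0.154   32.72 ] F [-0.218  0.909 -0.735] w 0.278 j [-3.203 33.12  69.97   0.006 77.105 54.076]
turn units [-0.02   0.026 -0.047] shift now-axes [-0.077  0.14   0.123] shift goal-axes [-0.078  0.139  0.123]
```

View pics/s22.png

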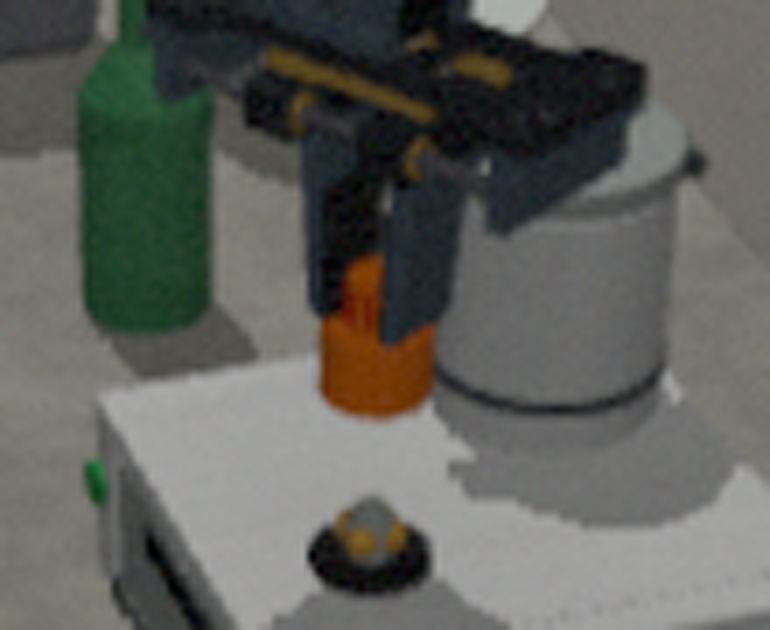

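View pics/t22.png

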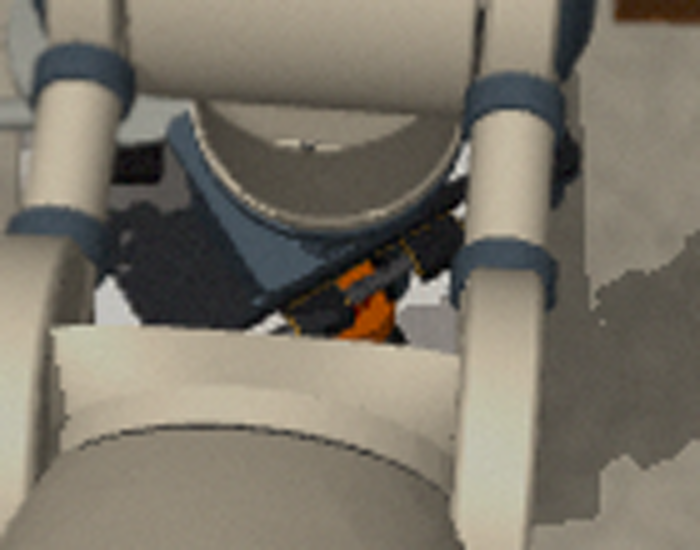

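```bash
python3 -c "
from h import *
p=r.get_obs()['tool_pos'];a=np.linspace(0,6.28,60)
f=lambda q:(q-[290,150])*7+3
for z in(.1685,.2005):
  q=f(proj('side',np.c_[p[0]+.022*np.cos(a),p[1]+.022*np.sin(a),z+0*a]));print('cap',z,q.min(0),q.max(0))
for xy in((.675,.018),p[:2],(.6744,.0178),(.6761,.0182)):
  print(xy,f(proj('side',[[*xy,.118],[*xy,.09]])))"
```

```text
cap 0.1685 [315.46048122 356.15981111] [429.10682573 416.00280415]
cap 0.2005 [317.45322167 285.36690504] [432.70530337 344.0724008 ]
(0.675, 0.018) [[371.17988979 499.06718097]
 [368.84772722 557.38670097]]
[0.67485435 0.02154902] [[367.96464869 494.34472497]
 [365.67544188 552.60214402]]
(0.6744, 0.0178) [[369.9009541  499.56787901]
 [367.58341585 557.89404423]]
(0.6761, 0.0182) [[373.65821857 498.37450441]
 [371.29744154 556.68479221]]
```

carry_out:
  targets: "0 0 -0.05 -0.11 0.12 0.3 0;0 0 0 0 0 0.5 0;0 0 0 0 0 0.5 0;0 0 0 0 0 0.2 0;0 0 0 0 0 0 0;0 0 0 0 0 0 0"

```text
time_s: 22.82
tool_pos: [0.6739, 0.0116, 0.1232]
ee_rot: [-179.9, 0.2, 32.7]
ft_force: [0.1, 0.9, -0.1]
grip_width: 0.276
```

```bash
python3 -c "
from h import *
go([.674,.018,.12],33)
crop('side','pics/s23.png',(300,170,90,75),9)
p=r.get_obs()['tool_pos'];a=np.linspace(0,6.28,60)
f=lambda q:(q-[300,170])*9+4
for z in(.0055,.0375):
  q=f(proj('side',np.c_[p[0]+.022*np.cos(a),p[1]+.022*np.sin(a),p[2]+z+0*a]));print('cap',z,q.min(0),q.max(0))"
```

```text
t 22.82 pos [0.674 0.012 0.123] rot [-179.937    0.155   32.717] F [ 0.055  0.855 -0.098] w 0.276 j [-4.064 35.072 72.835 -0.045 72.255 53.232]
turn units [-0.011  0.026 -0.047] shift now-axes [ 0.144 -0.213  0.128] shift goal-axes [ 0.145 -0.212  0.128]
cap 0.0055 [319.787 404.608] [464.288 484.156]
cap 0.0375 [322.382 316.327] [468.908 394.55 ]
```

View pics/s23.png

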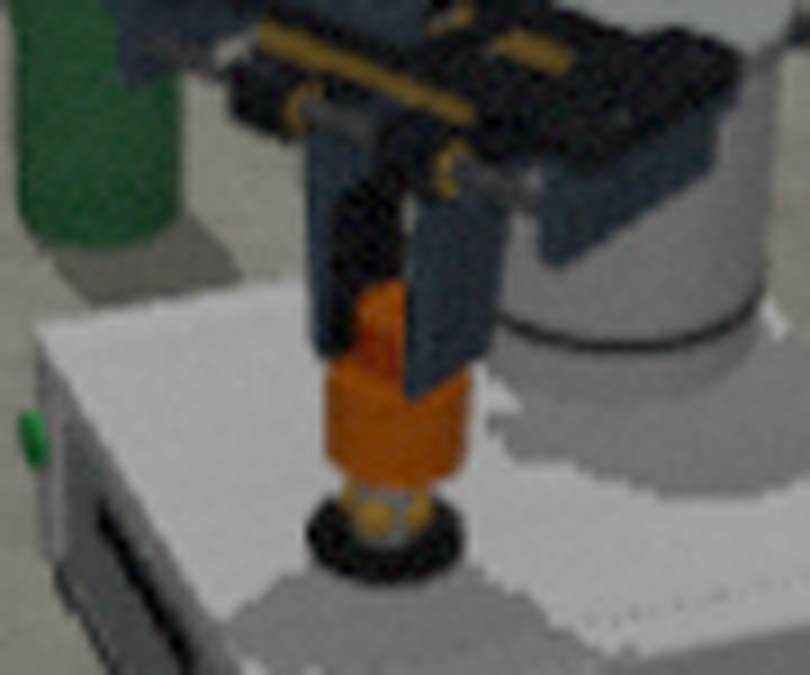

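carry_out:
  targets: "0 0 -0.04 0.1 -0.16 0 0;0 0 0 0 0 0 0;0 0 0 0 0 0 0"

```text
time_s: 23.12
tool_pos: [0.6746, 0.0164, 0.1248]
ee_rot: [180.0, 0.1, 33.0]
ft_force: [-0.1, -0.2, 0.0]
grip_width: 0.274
```

```bash
python3 -c "
from h import *
go([.674,.018,.12],33)
crop('side','pics/s24.png',(300,170,90,75),9)
p=r.get_obs()['tool_pos'];a=np.linspace(0,6.28,60)
f=lambda q:(q-[300,170])*9+4
for z in(.0055,.0375):
  q=f(proj('side',np.c_[p[0]+.022*np.cos(a),p[1]+.022*np.sin(a),p[2]+z+0*a]));print('cap',z,q.min(0),q.max(0))"
```

```text
t 23.12 pos [0.675 0.016 0.125] rot [179.99    0.057  32.957] F [-0.116 -0.184  0.049] w 0.274 j [-3.65  34.988 72.73  -0.044 72.322 53.406]
turn units [ 0.002  0.009 -0.007] shift now-axes [ 0.014 -0.068  0.191] shift goal-axes [ 0.014 -0.068  0.191]
cap 0.0055 [317.295 391.936] [461.449 470.945]
cap 0.0375 [319.849 303.693] [466.016 381.372]
```

View pics/s24.png

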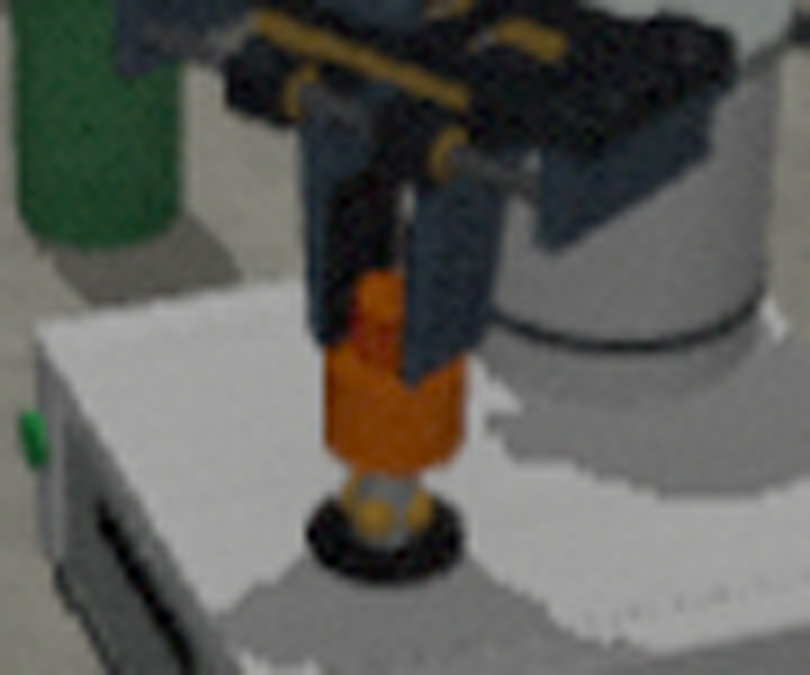

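carry_out:
  targets: "0 0 0 0 -0.04 0.2 0;0 0 0 0 0 0.2 0;0 0 0 0 0 0 0"
  grip_force: 40

```text
time_s: 23.42
tool_pos: [0.6745, 0.0177, 0.1147]
ee_rot: [179.9, -0.0, 33.0]
ft_force: [-0.1, 0.6, -0.2]
grip_width: 0.277
```

```bash
python3 -c "
from h import *
go([.674,.018,.0865],33)"
```

```text
t 23.42 pos [0.675 0.018 0.115] rot [179.935  -0.021  32.994] F [-0.069  0.558 -0.193] w 0.277 j [-3.542 35.489 73.457 -0.042 70.998 53.478]
turn units [ 0.011 -0.004 -0.001] shift now-axes [-0.012 -0.023  1.13 ] shift goal-axes [-0.011 -0.022  1.13 ]
```

carry_out:
  targets: "0 0 0 0 0 0.2 0;0 0 0 0 0 0.2 0;0 0 0 0 0 0 0"

```text
time_s: 23.67
tool_pos: [0.6743, 0.0179, 0.1034]
ee_rot: [180.0, -0.0, 33.0]
ft_force: [-0.4, 1.1, 0.9]
grip_width: 0.27
```

carry_out:
  targets: "0 0 0 0 0 0.2 0;0 0 0 0 0 0.25 0"

```text
time_s: 23.83
tool_pos: [0.675, 0.0183, 0.093]
ee_rot: [179.9, -0.1, 33.0]
ft_force: [-2.0, 1.3, -2.4]
grip_width: 0.274
```

carry_out:
  targets: "0 0 0 0 0 0.25 0"

```text
time_s: 23.92
tool_pos: [0.6749, 0.0183, 0.0865]
ee_rot: [179.9, -0.1, 33.0]
ft_force: [-2.7, 0.6, 14.4]
grip_width: 0.275
```

carry_out:
  targets: "0 0 0 0 0 0.1 0;0 0 0 0 0 0.1 0"

```text
time_s: 24.08
tool_pos: [0.6761, 0.0185, 0.0853]
ee_rot: [179.8, -0.3, 33.0]
ft_force: [-20.7, 1.2, 51.8]
grip_width: 0.275
```

```bash
python3 -c "
from h import *
go([.674,.018,.0865],33)
crop('side','pics/s25.png',(300,170,90,75),9)
go([.674,.018,.0865],33)"
```

```text
t 24.08 pos [0.676 0.019 0.085] rot [179.827  -0.288  33.009] F [-20.75    1.213  51.772] w 0.275 j [-3.504 37.188 75.17   0.035 67.307 53.475]
turn units [ 0.029 -0.048  0.001] shift now-axes [-0.081 -0.027 -0.048] shift goal-axes [-0.081 -0.027 -0.047]
t 24.13 pos [0.676 0.018 0.085] rot [179.821  -0.285  33.012] F [-15.249   0.341  37.857] w 0.274 j [-3.504 37.171 75.182  0.028 67.312 53.474]
turn units [ 0.03  -0.047  0.002] shift now-axes [-0.076 -0.026 -0.042] shift goal-axes [-0.076 -0.026 -0.042]
```

View pics/s25.png

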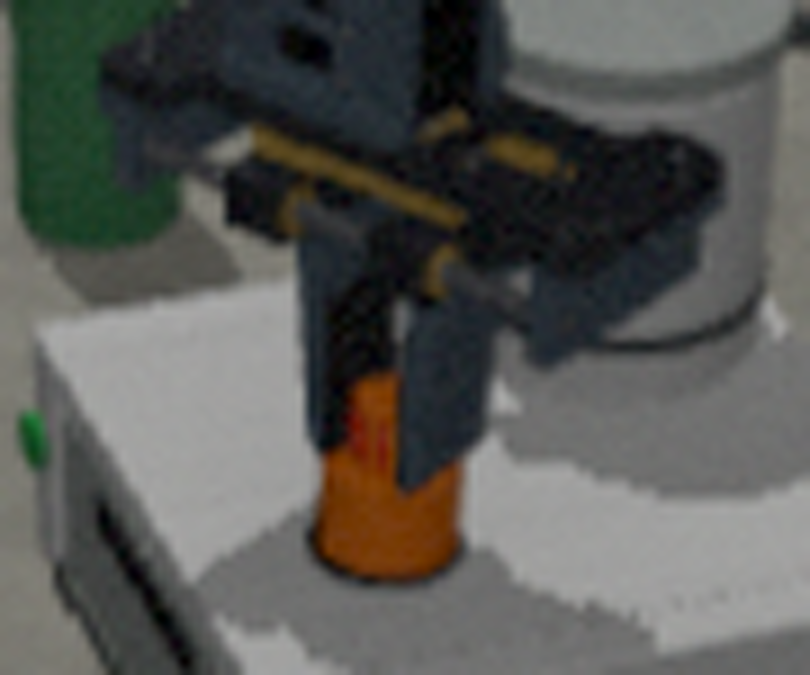

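carry_out:
  targets: "0 -0.03 0 -0.05 0 -0.02 0;0 0 0 0 0 0 0"

```text
time_s: 24.3
tool_pos: [0.6754, 0.0181, 0.0879]
ee_rot: [179.8, -0.2, 33.0]
ft_force: [-1.7, 0.4, 3.2]
grip_width: 0.274
```

```bash
python3 -c "
from h import *
for _ in range(4):
  go([.674,.018,.0865],33);r.snapshot('side')"
```

```text
t 24.3 pos [0.675 0.018 0.088] rot [179.754  -0.226  33.019] F [-1.736  0.406  3.159] w 0.274 j [-3.492 36.988 75.121 -0.069 67.562 53.516]
turn units [ 0.041 -0.038  0.003] shift now-axes [-0.049 -0.029  0.057] shift goal-axes [-0.049 -0.029  0.057]
t 24.35 pos [0.675 0.018 0.088] rot [179.75   -0.224  33.019] F [-1.479  0.8    4.328] w 0.276 j [-3.493 36.998 75.126 -0.073 67.547 53.516]
turn units [ 0.042 -0.037  0.003] shift now-axes [-0.049 -0.031  0.051] shift goal-axes [-0.049 -0.031  0.052]
t 24.4 pos [0.675 0.018 0.087] rot [179.765  -0.205  33.019] F [-1.651  0.582  4.815] w 0.272 j [-3.496 37.023 75.135 -0.073 67.538 53.513]
turn units [ 0.039 -0.034  0.003] shift now-axes [-0.045 -0.029  0.038] shift goal-axes [-0.045 -0.029  0.038]
t 24.45 pos [0.675 0.018 0.087] rot [179.77   -0.201  33.017] F [-0.473  2.111  5.177] w 0.278 j [-3.497 37.039 75.136 -0.071 67.527 53.512]
turn units [ 0.038 -0.033  0.003] shift now-axes [-0.045 -0.03   0.03 ] shift goal-axes [-0.045 -0.03   0.03 ]
```

carry_out:
  targets: "0 0 0 -0.02 0 0.04 0;0 0 0 0 0 0.03 0"

```text
time_s: 24.67
tool_pos: [0.6755, 0.018, 0.0857]
ee_rot: [179.8, -0.3, 33.0]
ft_force: [-4.6, 1.6, 16.2]
grip_width: 0.275
```

```bash
python3 -c "
from h import *
for _ in range(8):
  o=r.get_obs();print(o['time_s'],o['tool_pos'],o['ft_force'],o['grip_width']);r.snapshot('side')
crop('side','pics/s26.png',(255,160,160,120),5)"
```

```text
24.6667 [0.67553534 0.01801811 0.08566956] [-4.55295292  1.61552592 16.219633  ] 0.27492714201644436
24.7167 [0.67549314 0.0180221  0.08574292] [-3.9867166   1.82045046  9.60360489] 0.2737474620525599
24.7667 [0.67546935 0.01800119 0.08578553] [-3.35375611  1.32161411  8.97087308] 0.2757357959196668
24.8167 [0.67545037 0.01797891 0.08574566] [-2.7772645  1.4360101  9.0262298] 0.2737583118202717
24.8667 [0.67546152 0.01800431 0.08573111] [-2.84254462  1.47976234  9.74503388] 0.27500508896844184
24.9167 [0.67547931 0.01799051 0.0857395 ] [-2.94398211  1.65623035  8.82264454] 0.27478771979922384
24.9667 [0.67546699 0.01798289 0.08576376] [-3.41210066  1.13524126  9.11640318] 0.2708015118825595
25.0167 [0.6754658  0.01801499 0.08575979] [-3.17031801  2.32535487  9.21604484] 0.27214124940346135
```

View pics/s26.png

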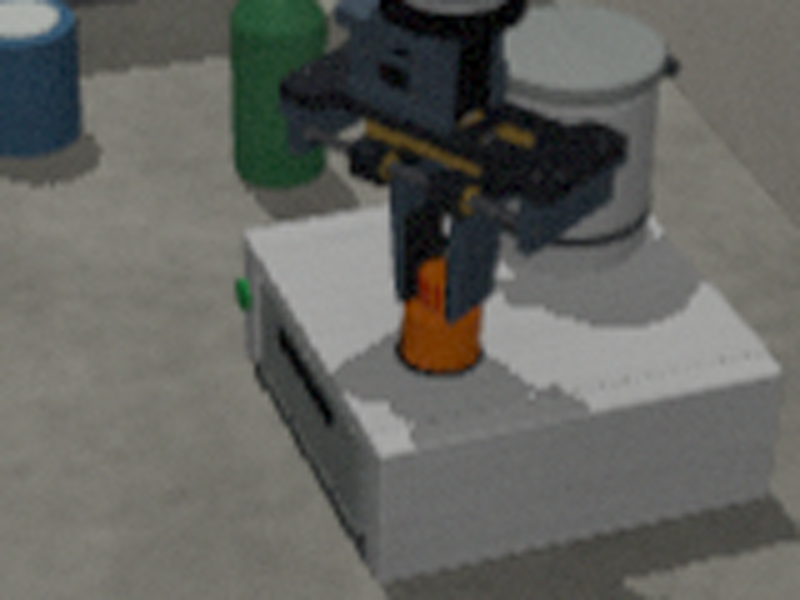

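```bash
python3 -c "
from workcell import r
print(r.close_job())"
```

```text
the job is handed in; nothing more can be done
None
```

I stood the strainer in the open drawer, let go of it and pushed the drawer shut. I then pressed the orange cap onto the stud, past where it should click, and handed the job in at about 25 s with the gripper still pressing it. No verdict was reported.

**Last checks:**
- **Press:** the push held steady at about 9 N for the last 0.3 s. That works out to roughly 3.5 mm of seal squeeze, well above the 1.5 mm needed.
- **Cap:** the knob was gripped at about 25 mm. The pictures show the cap upright over the seal ring, and the tool was within about 1 mm of where I measured the stud. I did not see or read the click itself; the travel past the balls and the squeezed seal imply it.
- **Drawer:** it looks flush in the last side picture. The strainer stood upright after I let go and about half-way through the push, but I could not see it once the drawer was shut.
- **Bystanders:** I saw nothing move the bottle, mug, funnel or spatula, but I did not measure their positions again at the end.

**What went wrong or disagreed:**
- **Fingertip height:** the fingertips sat about 37 mm higher than the reported tool position implied. My first grasp of the strainer closed on air above it; I corrected the height from the pictures and redid it.
- **Drawer nudge:** lowering the strainer pushed the drawer in by a few mm.
- **Contact forces:** they peaked at about 39 N sideways and 28 N upward (48 N in all) at the drawer stop, and about 52 N when the cap bottomed out. Both came through the fingers and stayed under the 120 N wrist limit. I eased off after each.
- **Force reading:** it showed little when the strainer and the fingertips first touched down, so I judged those contacts from position instead.

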